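Lay the bend-test mandrels in their rack in order of diameter

ROBOT

A 6-joint arm with a two-finger parallel gripper is mounted at the origin on a cart in front of the work surface, level with it; the furniture and walls round the work are solid. World frame = base frame: x ahead of the robot, y to its left, z up, the work surface at z = 0. Lengths are in m, angles in degrees, forces in N, time in s.
With the tool pointing down it reaches from about 0.4 to 0.825 m from the base axis. Payload 7 kg.
Tool frame: the origin (TCP) lies midway between the tips of the shut fingers; the grasp point (between the pads) lies r.grasp_offset behind it (r.grasp_offset is the distance from the TCP to the grasp point, in m); z points along the fingers, y is the direction in which the jaws open and shut (so a half turn about z gives the same grasp; the last joint's range is limited). The gripper opens to 88 mm and grips with 3 to 60 N. Pads are 19 mm wide; open, the fingers measure 130 mm over their backs; the gripper's body (78 mm by 193 mm) begins 47 mm behind the grasp point.
Start: joints at [82.454, 20.546, 0.682, 0, -70.136, -16.507], TCP at [0.275, 0.616, 0.227] pointing down, gripper open.
Joint ranges: [-176.03, 176.03], [-82.01, 121.73], [-58.28, 71.71], [-173.87, 95.51], [-174.79, -0.11], [-173.66, 173.66]. Speed limits (degrees/s): [136.94, 136.94, 172.46, 180, 180, 180].

INTERFACE

Orientations are given as [roll, pitch, yaw] about the fixed x, y, z axes, in that order (R = Rz(yaw) Ry(pitch) Rx(roll)).
In Python, from plant import status, imaging, r gives the robot as it stands.
- The arm moves only by the tool apply_moves, never from a script. Its argument "moves" is a list of rows, each a list of 6 numbers: the shift along the tool's x, y, z in units of 200 mm (1.0 is 200 mm), then the turn, a rotation vector about the tool's x, y, z in units of 90 degrees (1.0 is 90 degrees). In form: [[tx, ty, tz, rx, ry, rz], ...]. A call has 1 to 12 rows; each row is the pose to reach, as a shift and turn from the pose measured when the call began, along the tool's axes at that moment; what a row does not reach only later rows make up. A row lasts 1/8 s, in which the tool goes at most 62.5 mm and 10.7 degrees, less where a joint would pass 70% of its speed; a pose out of reach is approached as far as the arm can. A call with a number of a shift or a turn outside -1 to 1 is refused whole. A call with a gripper value outside its range is refused whole. "hand" is the closure, from -1 (fully open) to 1 (shut), set as the call begins (left out, the last holds). The fingers move at their own pace and stop on an object; "grip_force" is the grip in N (left out, the last holds). Time passes only in rows, so rows that repeat a pose let the fingers close. It gives the time, the measured TCP pose, the force and the opening at its end, in the units of the state.
- status.get_state(): the state, without advancing time (a new reading comes with each control period).
- imaging.capture(name): name is "scene" or "side" or "wrist"; returns (picture, depth): 400x640x3 uint8, blue, green, red; 400x640 float32, m along the optical axis (not along the pixel's ray), 0 where there is no reading.
- imaging.camera_info(name): a dict with "fx", "fy", "cx", "cy" (pixels), "k1" (the pictures are not rectified: a ray, as slopes to the right and down, at radius r is drawn at 1 + k1 r^2 times it, then the intrinsics apply), "T" (4x4, takes a point from camera to world coordinates). Camera axes: x right, y up, looking along -z (the intrinsics and any distortion apply to the point x, -y, -z); pixel columns grow to the right and rows downward; lengths in m; the calibration is good to about 2 mm. A picture is of the moment at which its call begins: read the wrist's pose just before it. camera_info takes no time and is no camera call; for the wrist camera it gives the pose at the moment of the call.
- r.close_job(): hands the job in, once; it reports no verdict.
The state is a dict: "time_s": time; "joints": joint angles; "qd": joint speeds; "joint_torque": joint torques, N m; "tcp_pos": TCP position; "eef_rot": TCP orientation; "contact_force": force on the tool from outside, world axes, zero at the start; "moment": the same for the moment, N m; "gripper_width": finger opening in m.
Only numpy, scipy, OpenCV 4.12 (cv2) and the standard library are available. Lean on these libraries where they do the work, as an engineer would, in place of code of your own. Each camera call takes 0.05 s, during which the arm holds its last target.

TASK

Get the mandrel rack ready for the bend test, which starts at the red end with the thickest mandrel: lay the four loose steel mandrels in the rack's four V-saddles, one in each, the thickest next to the red end stop and then ever thinner towards the black end. Each mandrel must lie down in both V-notches of its saddle, with its hexagon collars outside the saddle, and be left there at rest.

Things in the scene. Friction and masses are not known exactly. Their poses are not given: they have to be found in the camera images.
- mandrel_32: Loose bend-test mandrel, the thickest of four: a bright steel rod of 32 mm diameter, 90 mm long between two dark steel hexagon collars (38 mm across flats, 8 mm thick); 106 mm long overall, about 600 g (varies). It lies on the collars' flats, so it does not roll. Origin: middle of the rod, on its axis (19 mm above the worktop at the start). Own x axis: along the rod. Grip it across the bare rod between the collars.
- mandrel_25: Loose bend-test mandrel, the second thickest of four: a bright steel rod of 25 mm diameter, 90 mm long between two dark steel hexagon collars (31 mm across flats, 8 mm thick); 106 mm long overall, about 380 g (varies). It lies on the collars' flats, so it does not roll. Origin: middle of the rod, on its axis (15.5 mm above the worktop at the start). Own x axis: along the rod. Grip it across the bare rod between the collars.
- mandrel_16: Loose bend-test mandrel, the third of four: a bright steel rod of 16 mm diameter, 90 mm long between two dark steel hexagon collars (22 mm across flats, 8 mm thick); 106 mm long overall, about 170 g (varies). It lies on the collars' flats, so it does not roll. Origin: middle of the rod, on its axis (11 mm above the worktop at the start). Own x axis: along the rod. Grip it across the bare rod between the collars.
- mandrel_10: Loose bend-test mandrel, the thinnest of four: a bright steel rod of 10 mm diameter, 90 mm long between two dark steel hexagon collars (16 mm across flats, 8 mm thick); 106 mm long overall, about 80 g (varies). It lies on the collars' flats, so it does not roll. Origin: middle of the rod, on its axis (8 mm above the worktop at the start). Own x axis: along the rod. Grip it across the bare rod between the collars.
- saddle_a: One of four identical V-saddles fixed in a row on the rack's rail; letters do not tell which stands where. Aluminium base plate 70 (x) x 50 (y) x 6 mm and two dark grey V-notched plates, each 10 mm thick, centred at x = -30 and +30 mm, 50 mm wide in y; between them 50 mm are open for fingers. Origin: middle of its underside, 20 mm above the worktop; x along the notches (across the rail), y along the rail.
- saddle_b: V-saddle, same as saddle_a. Heights above its origin: base plate's top 6 mm, bottom of the notch 17 mm, top of the V-plates 38 mm. The notch is a 90 degree V, 42 mm wide at the top. The axis of a seated mandrel lies above the saddle's middle at 17 mm + 0.707 x its diameter: 24.1 mm for the 10 mm mandrel, 28.3 for 16, 34.7 for 25, 39.6 for 32.
- saddle_c: V-saddle, same as saddle_a. A seated mandrel rests with its bare rod in both notches; its hexagon collars hang clear outside the two V-plates, with 10 mm to spare lengthwise either way.
- saddle_d: V-saddle, same as saddle_a. Neighbouring saddles are 68 to 80 mm apart, middle to middle.
- red_stop: Red plastic end stop, 46 x 24 x 25 mm, fixed on one end of the rail; the other end carries an equal black one (not listed). Which end is red changes. Origin: middle of its underside, on the rail's middle line, at worktop height; y along the rail. The rail: aluminium profile 320 x 40 x 20 mm. The saddles' middles lie about 44, 118, 192 and 266 mm from the red stop's.

How it is judged:
By the outcome, as a careful person would: the job done as asked, in the order asked, and still so for the second after the job is handed in, with the robot touching nothing.
It also fails if it takes over 115 s, if anything falls off the work surface, if the arm or the gripper's body presses on something with over 40 N, if the wrist force passes 120 N, or if a joint passes its speed limit or range.

## Working session

There is one attempt and no reset: what is moved stays moved. The work goes in short steps, Python scripts to look and compute and a tool call to move; the robot and the scene stay as the last step left them, time stands still between calls to the robot, and variables do not carry over. Pictures are saved under pics/ and viewed, and the job is handed in when it is done.

Besides the shell and the picture viewer there is one more tool, called after "Call:" as name(argument=value, ...) on one line, values as JSON. apply_moves: Moves the arm, as the interface text tells. Its arguments: {"type":"object","properties":{"moves":{"type":"array","items":{"type":"array","items":{"type":"number"}}},"hand":{"type":"number"},"grip_force":{"type":"number"}},"required":["moves"]}

```bash
ls; mkdir -p pics; python3 - <<'E'
from plant import status, imaging, r
import cv2, numpy as np
print(status.get_state()); print(r.grasp_offset)
for n in ("scene","side","wrist"):
    i=imaging.camera_info(n); print(n,{k:(np.round(v,4).tolist() if k=="T" else v) for k,v in i.items()})
    p,d=imaging.capture(n); cv2.imwrite(f"pics/{n}0.png",p); np.save(f"pics/{n}0.npy",d)
E
```

```text
pics
{'time_s': 0.0, 'joints': array([ 8.24552532e+01,  2.05911721e+01,  6.36098785e-01, -2.01553074e-02,
       -7.01373279e+01, -1.65081523e+01]), 'qd': array([ 0.00015144,  0.03007679,  0.01345087,  0.0354102 , -0.03356284,
        0.00724353]), 'joint_torque': array([ 2.21019204e-04, -5.82716596e+01,  2.93053347e+01,  6.99751407e+00,
        6.99750308e-03, -1.34531742e-04]), 'tcp_pos': array([0.27492937, 0.61594832, 0.22564322]), 'eef_rot': array([ 1.79906023e+02, -8.09201650e-03, -2.40597559e+01]), 'contact_force': array([-0.5567702 , -0.48664885, -0.08862877]), 'moment': array([ 0.02012083,  0.03639285, -0.02787322]), 'gripper_width': 0.08770670219943562}
0.0188
scene {'fx': 393.4945866315619, 'fy': 393.4945866315619, 'cx': 318.666474431446, 'cy': 195.1829291307561, 'k1': -0.0846150753505273, 'T': [[0.6783, 0.327, -0.658, -0.2924], [-0.7344, 0.2714, -0.6221, -0.7715], [-0.0248, 0.9052, 0.4242, 0.5823], [0.0, 0.0, 0.0, 1.0]]}
side {'fx': 482.700234316788, 'fy': 482.700234316788, 'cx': 313.4715542987107, 'cy': 197.5158243168243, 'k1': -0.029920371527990493, 'T': [[0.6216, 0.5272, -0.5793, -0.2336], [-0.7833, 0.4132, -0.4645, -0.5942], [-0.0055, 0.7425, 0.6698, 0.8912], [0.0, 0.0, 0.0, 1.0]]}
wrist {'fx': 299.8702626504951, 'fy': 299.8702626504951, 'cx': 322.559670029738, 'cy': 200.0603212668026, 'k1': -0.014274785795366108, 'T': [[-0.4076, 0.8729, 0.2681, 0.3475], [-0.9131, -0.39, -0.1186, 0.583], [0.0011, -0.2932, 0.9561, 0.3845], [0.0, 0.0, 0.0, 1.0]]}
```

View pics/scene0.png

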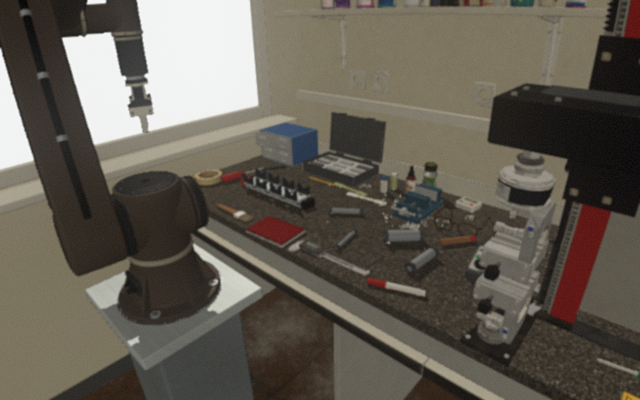

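View pics/side0.png

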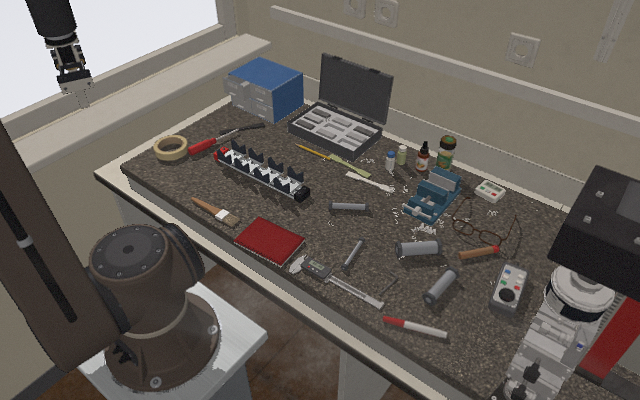

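View pics/wrist0.png

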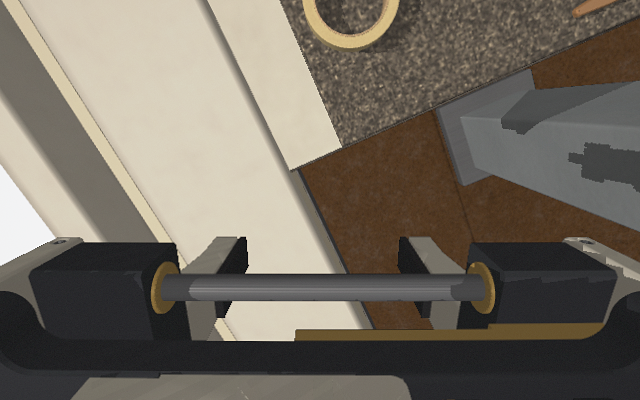

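The side view shows the rack from the red stop (~220,153) to the black one (~300,193). The mandrels are at about (348,207), (353,255), (418,248) and (440,287). I'll zoom in and measure them.

```bash
cat > h.py <<'E'
import numpy as np, cv2
from plant import status, imaging, r
def ray(info,u,v):
    uv=np.atleast_2d(np.c_[u,v]).astype(float)
    x=(uv[:,0]-info['cx'])/info['fx']; y=(uv[:,1]-info['cy'])/info['fy']
    xd,yd=x.copy(),y.copy()
    for _ in range(30):
        s=1+info['k1']*(x*x+y*y); x=xd/s; y=yd/s
    d=np.c_[x,-y,-np.ones_like(x)]
    T=np.array(info['T']); return T[:3,3], d@T[:3,:3].T, d
def onplane(info,u,v,z):
    o,d,_=ray(info,u,v); t=(z-o[2])/d[:,2]; return o+d*t[:,None]
def atdepth(info,u,v,dep):
    o,d,_=ray(info,u,v); return o+d*np.atleast_1d(dep)[:,None]
def cloud(info,dep):
    v,u=np.nonzero(dep>0); P=atdepth(info,u,v,dep[v,u])
    C=np.full(dep.shape+(3,),np.nan); C[v,u]=P; return C
def proj(info,P):
    T=np.array(info['T']); p=(np.atleast_2d(P)-T[:3,3])@T[:3,:3]
    x=p[:,0]/-p[:,2]; y=-p[:,1]/-p[:,2]; s=1+info['k1']*(x*x+y*y)
    return np.c_[x*s*info['fx']+info['cx'],y*s*info['fy']+info['cy']]
E
python3 - <<'E'
from h import *
i=imaging.camera_info("side"); d=np.load("pics/side0.npy"); p=cv2.imread("pics/side0.png")
C=cloud(i,d)
for n,u,v in [("A",348,207),("B",353,255),("C",418,248),("D",440,287),("red",222,153),("black",300,193),("tab",330,225),("tab2",460,320)]:
    print(n,np.round(C[v,u],4))
cv2.imwrite("pics/z1.png",cv2.resize(p[135:215,205:325],None,fx=6,fy=6,interpolation=cv2.INTER_CUBIC))
cv2.imwrite("pics/z2.png",cv2.resize(p[190:320,320:480],None,fx=4.5,fy=4.5,interpolation=cv2.INTER_CUBIC))
E
```

```text
A [ 0.5537 -0.0805  0.0124]
B [ 0.4248 -0.187   0.0109]
C [ 0.5249 -0.305   0.0293]
D [ 0.4574 -0.3996  0.0239]
red [0.4843 0.3223 0.0465]
black [0.5047 0.0441 0.0281]
tab [ 0.4826 -0.0745 -0.0028]
tab2 [ 0.4227 -0.4699  0.0009]
```

View pics/z1.png

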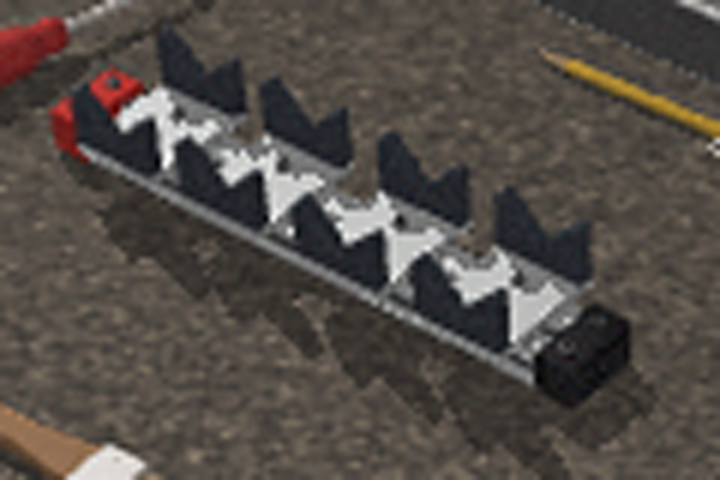

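View pics/z2.png

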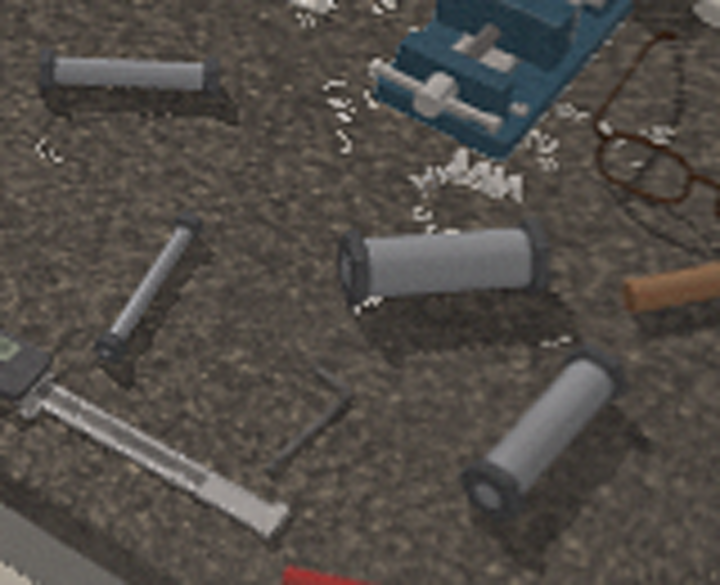

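A and B look like the 16 and 10 mm mandrels, C and D like the 32 and 25. Next I'll take the wrist camera over the rack.

```bash
cat >> h.py <<'E'
from scipy.spatial.transform import Rotation as Ro
def goto(x,y,z,yaw,st=None):
    """prints shift/turn numbers for target (tool pointing down) from measured pose"""
    s=st or status.get_state(); p=np.array(s['tcp_pos']); R=Ro.from_euler('xyz',s['eef_rot'],degrees=True)
    Rt=Ro.from_euler('xyz',[180,0,yaw],degrees=True)
    sh=R.inv().apply(np.array([x,y,z])-p)/0.2; rv=(R.inv()*Rt).as_rotvec(degrees=True)/90
    print("move",np.round(np.r_[sh,rv],4).tolist(),"rows>=",int(np.ceil(max(np.linalg.norm(sh)*200/62.5,np.linalg.norm(rv)*90/10.7))))
def st():
    s=status.get_state(); print({k:np.round(s[k],4).tolist() for k in ("time_s","joints","tcp_pos","eef_rot","contact_force","gripper_width")}); return s
E
python3 -c "
from h import *
st(); goto(0.38,0.40,0.28,0); goto(.41,.19,.25,0)"
```

```text
{'time_s': 0.15, 'joints': [82.4523, 20.5834, 0.6467, -0.0137, -70.1349, -16.5085], 'tcp_pos': [0.275, 0.616, 0.2258], 'eef_rot': [179.9277, -0.008, -24.0608], 'contact_force': [-0.4109, -0.1715, -0.2128], 'gripper_width': 0.0876}
move [0.9198, 0.7727, -0.2697, 0.0008, 0.0001, -0.2673] rows>= 4
move [1.4848, 1.6701, -0.1185, 0.0008, 0.0001, -0.2673] rows>= 8
```

Call:
apply_moves(moves=[[0.92,0.77,-0.27,0,0,-0.267],[0.92,0.77,-0.27,0,0,-0.267],[0.92,0.77,-0.27,0,0,-0.267],[0.92,0.77,-0.27,0,0,-0.267],[0.92,0.77,-0.27,0,0,-0.267],[0.92,0.77,-0.27,0,0,-0.267]], hand=-1)

```text
time_s: 0.9
tcp_pos: [0.3803, 0.4004, 0.28]
eef_rot: [180.0, 0.0, -0.1]
contact_force: [-0.6, 0.2, -0.5]
gripper_width: 0.0875
```

```bash
python3 -c "
from h import *
st(); goto(.41,.19,.25,0)"
```

```text
{'time_s': 0.9, 'joints': [66.7904, 7.2066, -10.05, -0.0093, -72.7965, 23.1323], 'tcp_pos': [0.3803, 0.4004, 0.28], 'eef_rot': [179.9546, 0.029, -0.08], 'contact_force': [-0.5903, 0.1543, -0.5134], 'gripper_width': 0.0875}
move [0.15, 1.0515, 0.151, 0.0005, 0.0003, -0.0009] rows>= 4
```

Call:
apply_moves(moves=[[0.15,1.0,0.15,0,0,0],[0.15,1.0,0.15,0,0,0],[0.15,1.0,0.15,0,0,0],[0.15,1.0,0.15,0,0,0],[0.15,1.0,0.15,0,0,0],[0.15,1.0,0.15,0,0,0]])

```text
time_s: 1.65
tcp_pos: [0.4102, 0.2017, 0.2501]
eef_rot: [179.9, 0.0, -0.0]
contact_force: [-0.1, 1.4, -0.2]
gripper_width: 0.0876
```

```bash
cat > snap.py <<'E'
from h import *
import sys,pickle
n=sys.argv[1]; c=sys.argv[2] if len(sys.argv)>2 else "wrist"
s=st(); i=imaging.camera_info(c); p,d=imaging.capture(c)
cv2.imwrite(f"pics/{n}.png",p); np.save(f"pics/{n}.npy",d); pickle.dump((i,s),open(f"pics/{n}.pkl","wb"))
E
python3 snap.py rack1
```

```text
{'time_s': 1.65, 'joints': [51.0004, -1.448, -23.2385, 0.0081, -68.2726, 38.9716], 'tcp_pos': [0.4102, 0.2017, 0.2501], 'eef_rot': [179.9462, 0.0338, -0.025], 'contact_force': [-0.1304, 1.3687, -0.2166], 'gripper_width': 0.0876}
```

View pics/rack1.png

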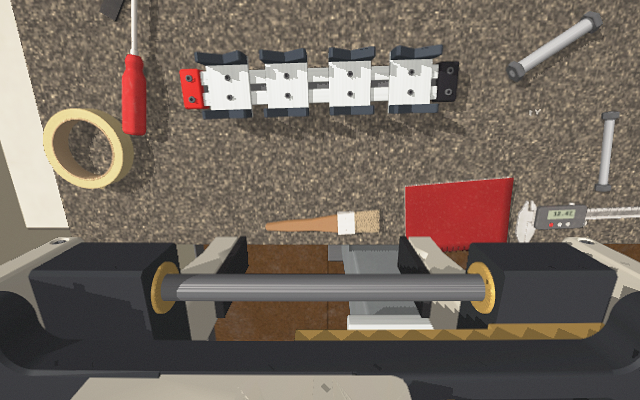

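```bash
python3 - <<'E'
from h import *
p=cv2.imread("pics/rack1.png")
cv2.imwrite("pics/z3.png",cv2.resize(p[35:130,170:330],None,fx=5,fy=5,interpolation=cv2.INTER_CUBIC))
cv2.imwrite("pics/z4.png",cv2.resize(p[35:130,320:480],None,fx=5,fy=5,interpolation=cv2.INTER_CUBIC))
E
```

```text
(no output)
```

View pics/z3.png

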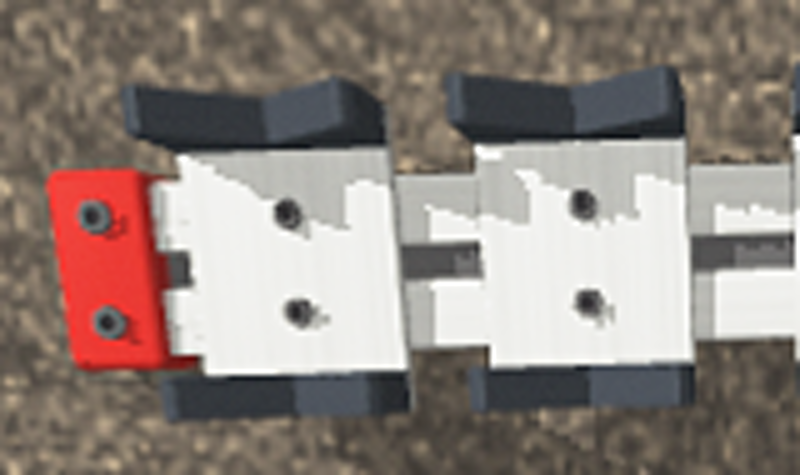

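View pics/z4.png

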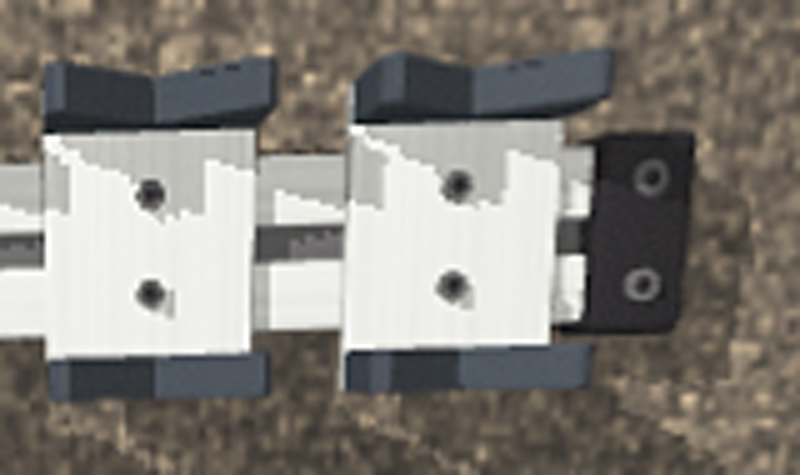

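The screw pairs give the saddle centres on the base top (z=26 mm). As a check I'll use the V-notch bottoms (z=37 mm) and the stop screws.

```bash
python3 - <<'E'
from h import *
import pickle
i,s=pickle.load(open("pics/rack1.pkl","rb")); C=cloud(i,np.load("pics/rack1.npy"))
f=lambda q,ox:((np.array(q,float)+.5)/5-.5)+[ox,35]
S=[f([[288,213],[300,312]],170),f([[583,204],[590,303]],170),f([[151,194],[152,294]],320),f([[458,186],[455,286]],320)]
V=[f([[266,143],[298,374]],170),f([[575,137],[592,368]],170),f([[154,128],[154,357]],320),f([[471,120],[459,347]],320)]
c=[]
for a,b in zip(S,V):
    P=onplane(i,a[:,0],a[:,1],.026); Q=onplane(i,b[:,0],b[:,1],.037); m=P.mean(0); c.append(m)
    mp=a.mean(0).round().astype(int)
    print("screw mid",m.round(4),"len",np.linalg.norm(P[0]-P[1]).round(4),"ang",np.degrees(np.arctan2(*(P[0]-P[1])[[1,0]])).round(2),"V mid",Q.mean(0).round(4),"len",np.linalg.norm(Q[0]-Q[1]).round(4),np.degrees(np.arctan2(*(Q[0]-Q[1])[[1,0]])).round(2),"depth z",np.nanmedian(C[mp[1]-2:mp[1]+3,mp[0]-2:mp[0]+3].reshape(-1,3),0).round(4))
c=np.array(c); print("spacing",np.linalg.norm(np.diff(c,axis=0),axis=1).round(4))
l=np.polyfit(c[:,1],c[:,0],1); print("rail dx/dy",l,"saddle yaw deg",-np.degrees(np.arctan(l[0])))
for nm,q in (("red",f([[94,216],[108,323]],170)),("blk",f([[652,178],[643,284]],320))):
    P=onplane(i,q[:,0],q[:,1],.025); print(nm,P.mean(0).round(4), np.linalg.norm(P.mean(0)[:2]-c[:,:2],axis=1).round(4))
E
```

```text
screw mid [0.5139 0.314  0.026 ] len 0.0224 ang 2.28 V mid [0.5137 0.3134 0.037 ] len 0.0508 3.22 depth z [0.5141 0.3143 0.0265]
screw mid [0.5158 0.2436 0.026 ] len 0.0223 ang 2.37 V mid [0.5148 0.2431 0.037 ] len 0.0506 2.51 depth z [0.5161 0.2434 0.0266]
screw mid [0.5179 0.1682 0.026 ] len 0.0224 ang 2.06 V mid [0.517  0.1686 0.037 ] len 0.0499 1.48 depth z [0.5184 0.1682 0.0263]
screw mid [0.5198 0.0953 0.026 ] len 0.0224 ang 2.91 V mid [0.5191 0.0964 0.037 ] len 0.0494 1.6 depth z [0.5196 0.0954 0.0268]
spacing [0.0704 0.0754 0.0729]
rail dx/dy [-0.02693704  0.52235229] saddle yaw deg 1.5430055026824117
red [0.5126 0.3611 0.025 ] [0.0472 0.1176 0.193  0.2659]
blk [0.5211 0.0492 0.025 ] [0.2648 0.1944 0.119  0.0461]
```

Centres, spacing and stop distances agree. Now over to the mandrels.

Call:
apply_moves(moves=[[0.1,1.0,0,0,0,0],[0.1,1.0,0,0,0,0],[0.1,1.0,0,0,0,0],[0.1,1.0,0,0,0,0],[0.1,1.0,0,0,0,0]])

```text
time_s: 2.33
tcp_pos: [0.4306, 0.002, 0.2502]
eef_rot: [179.9, 0.0, -0.1]
contact_force: [0.5, 0.5, -0.1]
gripper_width: 0.0869
```

Call:
apply_moves(moves=[[0.0,1.0,0,0,0,0],[0,1.0,0,0,0,0],[0,1.0,0,0,0,0],[0,1.0,0,0,0,0],[0,1.0,0,0,0,0],[0,1.0,0,0,0,0]])

```text
time_s: 3.08
tcp_pos: [0.4309, -0.1964, 0.2504]
eef_rot: [180.0, 0.0, 0.0]
contact_force: [0.5, -0.4, 0.4]
gripper_width: 0.0874
```

```bash
python3 snap.py man1
```

```text
{'time_s': 3.075, 'joints': [-0.5795, 0.2466, -21.5477, 0.0425, -68.243, 90.6098], 'tcp_pos': [0.4309, -0.1964, 0.2504], 'eef_rot': [179.9609, 0.0378, 0.0461], 'contact_force': [0.4558, -0.3729, 0.3951], 'gripper_width': 0.0874}
```

View pics/man1.png

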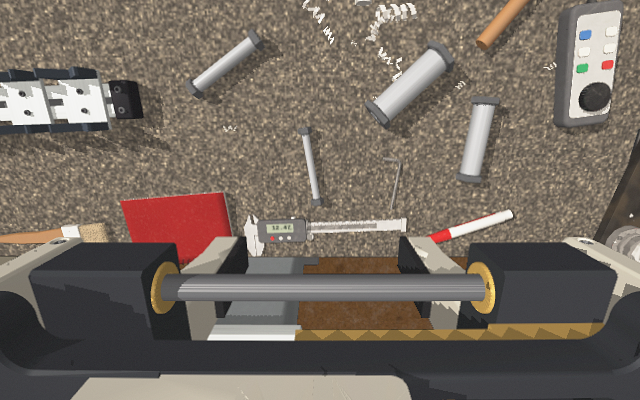

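Mandrels in view: A (225,64), B (311,166), C (412,82), D (479,138). Segmenting each rod and projecting its midline onto its axis height.

```bash
cat > rods.py <<'E'
from h import *
import pickle
def rods(n,seeds,draw=True):
    i,s=pickle.load(open(f"pics/{n}.pkl","rb")); p=cv2.imread(f"pics/{n}.png"); C=cloud(i,np.load(f"pics/{n}.npy"))
    hsv=cv2.cvtColor(p,cv2.COLOR_BGR2HSV); m=((hsv[...,1]<40)&(hsv[...,2]>125)&(C[...,2]>-.01)).astype(np.uint8)
    m=cv2.morphologyEx(m,cv2.MORPH_OPEN,np.ones((2,2),np.uint8)); nl,L=cv2.connectedComponents(m,connectivity=4)
    out={}
    for k,(u,v,z) in seeds.items():
        l=L[v,u]; 
        if l==0: print(k,"no seed",hsv[v,u]); continue
        ct,_=cv2.findContours((L==l).astype(np.uint8),0,1); ct=max(ct,key=cv2.contourArea)
        (cx,cy),(w,h),a=cv2.minAreaRect(ct); bx=cv2.boxPoints(((cx,cy),(w,h),a))
        e=np.array([bx[0]-bx[1],bx[1]-bx[2]]); j=np.argmax(np.linalg.norm(e,axis=1))
        d=e[j]/2; ends=np.array([[cx,cy]-d,[cx,cy]+d]); P=onplane(i,ends[:,0],ends[:,1],z)
        if P[0,0]>P[1,0]: P=P[::-1]
        dv=P[1]-P[0]; mid=P.mean(0)
        cam=np.array(i['T'])[:3,3]; wid=(min(w,h)+1)/i['fx']*np.linalg.norm(cam-mid)
        top=C[int(round(cy)),int(round(cx))]
        print(k,"mid",mid.round(4),"len",np.linalg.norm(dv).round(4),"dia~",round(wid,4),"ang",np.degrees(np.arctan2(dv[1],dv[0])).round(2),"top depth",top.round(4),"px",(round(cx),round(cy)))
        cv2.drawContours(p,[np.int32(bx)],0,(0,0,255),1)
    cv2.imwrite(f"pics/{n}_rods.png",p)
E
python3 -c "
from rods import *
rods('man1',dict(A16=(225,64,.011),B10=(311,166,.008),C32=(412,82,.019),D25=(479,138,.0155)))"
```

```text
A16 mid [ 0.5619 -0.0755  0.011 ] len 0.0909 dia~ 0.018 ang -55.85 top depth [ 0.5611 -0.0788  0.0188] px (224, 64)
B10 mid [ 0.4321 -0.1821  0.008 ] len 0.0885 dia~ 0.0112 ang 9.33 top depth [ 0.4353 -0.1818  0.0151] px (311, 167)
C32 mid [ 0.5407 -0.3021  0.019 ] len 0.0926 dia~ 0.039 ang -47.18 top depth [ 0.5399 -0.2984  0.0333] px (409, 82)
D25 mid [ 0.4695 -0.3977  0.0155] len 0.0921 dia~ 0.0327 ang -4.53 top depth [ 0.4725 -0.391   0.0287] px (477, 140)
```

View pics/man1_rods.png

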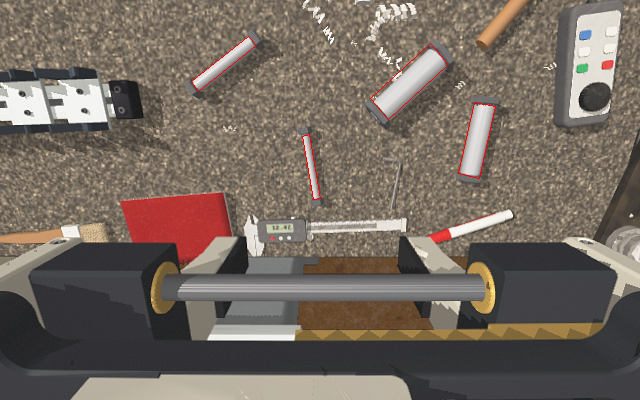

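```bash
python3 - <<'E'
from h import *
i=imaging.camera_info("side"); C=cloud(i,np.load("pics/side0.npy")).reshape(-1,3)
# tall things near the work
k=(C[:,0]>.38)&(C[:,0]<.75)&(C[:,1]>-.55)&(C[:,1]<.42)&(C[:,2]>.035)&(C[:,2]<.3)
g={}
for x,y,z in C[k]:
    q=(round(x/.03)*.03,round(y/.03)*.03); g.setdefault(q,[]).append(z)
for q in sorted(g): 
    if len(g[q])>3: print(np.round(q,2),round(max(g[q]),3),len(g[q]))
E
```

```text
[ 0.48 -0.27] 0.039 4
[0.48 0.06] 0.057 24
[0.48 0.09] 0.055 39
[0.48 0.12] 0.059 44
[0.48 0.15] 0.059 42
[0.48 0.18] 0.06 55
[0.48 0.21] 0.059 28
[0.48 0.24] 0.055 34
[0.48 0.27] 0.058 27
[0.48 0.3 ] 0.06 44
[0.48 0.33] 0.056 47
[ 0.51 -0.54] 0.038 21
[ 0.51 -0.51] 0.039 17
[ 0.51 -0.27] 0.04 20
[ 0.54 -0.54] 0.038 15
[ 0.54 -0.51] 0.038 12
[ 0.54 -0.33] 0.037 4
[ 0.54 -0.3 ] 0.037 10
[0.54 0.06] 0.058 16
[0.54 0.09] 0.054 38
[0.54 0.12] 0.058 39
[0.54 0.15] 0.058 40
[0.54 0.18] 0.058 55
[0.54 0.21] 0.059 24
[0.54 0.24] 0.055 35
[0.54 0.27] 0.061 34
[0.54 0.3 ] 0.056 34
[0.54 0.33] 0.059 47
[ 0.57 -0.33] 0.039 25
[ 0.63 -0.27] 0.052 58
[ 0.63 -0.24] 0.052 102
[ 0.63 -0.21] 0.05 58
[ 0.66 -0.45] 0.04 7
[ 0.66 -0.42] 0.044 18
[ 0.66 -0.36] 0.042 19
[ 0.66 -0.33] 0.039 7
[ 0.66 -0.27] 0.053 34
[ 0.66 -0.24] 0.052 48
[ 0.66 -0.21] 0.051 20
[ 0.69 -0.27] 0.063 87
[ 0.69 -0.24] 0.065 123
[ 0.69 -0.21] 0.063 74
[ 0.72 -0.27] 0.063 77
[ 0.72 -0.24] 0.063 63
[ 0.72 -0.21] 0.063 46
[0.72 0.03] 0.042 6
[0.72 0.06] 0.043 17
[0.72 0.09] 0.044 13
[0.72 0.12] 0.042 12
[0.72 0.15] 0.045 10
[0.72 0.18] 0.042 12
[0.72 0.21] 0.042 12
[0.72 0.24] 0.045 17
[0.72 0.27] 0.045 14
[0.75 0.03] 0.042 9
[0.75 0.09] 0.04 5
[0.75 0.12] 0.04 4
[0.75 0.3 ] 0.042 4
[0.75 0.36] 0.127 148
[0.75 0.39] 0.127 171
[0.75 0.42] 0.126 80
```

```bash
python3 -c "
from h import *
goto(.541,-.302,.15,-47)"
```

```text
move [0.5503, 0.5283, 0.5024, 0.0006, 0.0001, 0.523] rows>= 5
```

Call:
apply_moves(moves=[[0.55,0.53,0.5,0,0,0.522],[0.55,0.53,0.5,0,0,0.522],[0.55,0.53,0.5,0,0,0.522],[0.55,0.53,0.5,0,0,0.522],[0.55,0.53,0.5,0,0,0.522],[0.55,0.53,0.5,0,0,0.522],[0.55,0.53,0.5,0,0,0.522]])

```text
time_s: 4.0
tcp_pos: [0.5414, -0.3014, 0.1509]
eef_rot: [180.0, -0.0, -46.7]
contact_force: [0.2, -0.2, 0.2]
gripper_width: 0.0878
```

```bash
python3 snap.py c1
```

```text
{'time_s': 4.0, 'joints': [-11.0408, 18.6399, -12.5454, 0.0528, -58.7953, 54.2814], 'tcp_pos': [0.5414, -0.3014, 0.1509], 'eef_rot': [179.9747, -0.0421, -46.7321], 'contact_force': [0.212, -0.2247, 0.2467], 'gripper_width': 0.0878}
```

View pics/c1.png

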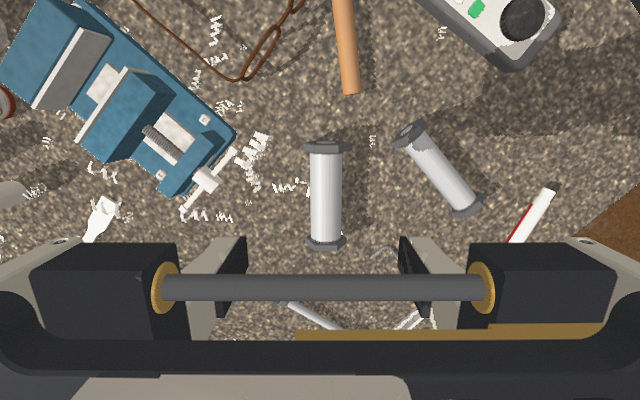

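The 32 mm rod is upright in the image at (325,196), midway between the fingers. Refining.

```bash
python3 -c "
from rods import *
rods('c1',dict(C32=(325,196,.019),D25=(440,175,.0155)))
goto(.5407,-.3021,.0035,-46.9)"
```

```text
C32 mid [ 0.5382 -0.292   0.019 ] len 0.0932 dia~ 0.0464 ang -47.98 top depth [ 0.5424 -0.2969  0.0337] px (318, 198)
D25 mid [ 0.4645 -0.396   0.0155] len 0.0938 dia~ 0.0306 ang -4.34 top depth [ 0.4713 -0.3946  0.0284] px (442, 174)
move [-0.0007, 0.0039, 0.7372, 0.0002, -0.0005, 0.0015] rows>= 3
```

The shavings spoiled the C mask (centre 318, where I see 325). I'll take hand-picked rod ends instead.

```bash
python3 -c "
from rods import *
p=cv2.imread('pics/c1.png'); hsv=cv2.cvtColor(p,cv2.COLOR_BGR2HSV)
i,s=pickle.load(open('pics/c1.pkl','rb'))
for v in (165,180,200,220,232):
  row=np.nonzero((hsv[v,295:355,1]<40)&(hsv[v,295:355,2]>125))[0]+295; print(v,row)
P=onplane(i,np.array([325,326.]),np.array([153,236.]),.019);print(P,P.mean(0),np.degrees(np.arctan2(*(P[0]-P[1])[[1,0]])),np.linalg.norm(P[0]-P[1]))
"
```

```text
165 [310 311 312 313 314 315 316 317 318 319 320 321 322 323 324 325 326 327
 328 329 330 331 332 333 334 335 336 337 338 339 340]
180 [295 296 297 298 310 311 312 313 314 315 316 317 318 319 320 321 322 323
 324 325 326 327 328 329 330 331 332 333 334 335 336 337 338 339]
200 [310 311 312 313 314 315 316 317 318 319 320 321 322 323 324 325 326 327
 328 329 330 331 332 333 334 335 336 337 338]
220 [310 311 312 313 314 315 316 317 318 319 320 321 322 323 324 325 326 327
 328 329 330 331 332 333 334 335 336 337 338 339]
232 [310 311 312 313 314 315 316 317 318 319 320 321 322 323 324 325 326 327
 328 329 330 331 332 333 334 335 336 337 338 341]
[[ 0.56567301 -0.33138753  0.019     ]
 [ 0.50499431 -0.26876811  0.019     ]] [ 0.53533366 -0.30007782  0.019     ] -45.9017641733663 0.08719573695928014
```

```bash
python3 -c "
from rods import *
p=cv2.imread('pics/c1.png'); i,s=pickle.load(open('pics/c1.pkl','rb'))
g=cv2.cvtColor(p,cv2.COLOR_BGR2GRAY); print([(v,int(g[v,325])) for v in range(136,256)])
C=cloud(i,np.load('pics/c1.npy'))
tx=np.array([np.cos(np.radians(-46.5)),np.sin(np.radians(-46.5))])
for v in range(136,256,4): 
  q=C[v,325]; print(v,q.round(4), ((q[:2]-s['tcp_pos'][:2])@tx).round(4))
print(np.array(i['T'])[:3,3])
"
```

```text
[(136, 74), (137, 75), (138, 77), (139, 75), (140, 81), (141, 103), (142, 118), (143, 104), (144, 79), (145, 106), (146, 123), (147, 121), (148, 120), (149, 119), (150, 121), (151, 119), (152, 112), (153, 107), (154, 157), (155, 209), (156, 217), (157, 216), (158, 215), (159, 216), (160, 216), (161, 215), (162, 215), (163, 216), (164, 216), (165, 216), (166, 216), (167, 216), (168, 216), (169, 216), (170, 216), (171, 216), (172, 216), (173, 216), (174, 216), (175, 215), (176, 216), (177, 216), (178, 217), (179, 215), (180, 216), (181, 215), (182, 215), (183, 215), (184, 215), (185, 215), (186, 216), (187, 215), (188, 216), (189, 214), (190, 215), (191, 215), (192, 215), (193, 215), (194, 215), (195, 215), (196, 216), (197, 215), (198, 215), (199, 216), (200, 215), (201, 215), (202, 215), (203, 215), (204, 214), (205, 215), (206, 215), (207, 216), (208, 215), (209, 214), (210, 215), (211, 214), (212, 215), (213, 215), (214, 215), (215, 215), (216, 214), (217, 215), (218, 215), (219, 215), (220, 215), (221, 216), (222, 214), (223, 215), (224, 215), (225, 215), (226, 216), (227, 215), (
[... 809 characters left out ...]
.3121  0.0367] 0.012
188 [ 0.5449 -0.3092  0.0364] 0.008
192 [ 0.542  -0.3062  0.0354] 0.0039
196 [ 0.5397 -0.3038  0.0377] 0.0006
200 [ 0.5363 -0.3002  0.0345] -0.0043
204 [ 0.5341 -0.2978  0.0367] -0.0077
208 [ 0.531  -0.2946  0.0355] -0.0121
212 [ 0.5284 -0.2918  0.0363] -0.0159
216 [ 0.5257 -0.2889  0.0368] -0.0198
220 [ 0.5227 -0.2857  0.036 ] -0.0243
224 [ 0.5196 -0.2825  0.0354] -0.0287
228 [ 0.5167 -0.2795  0.0354] -0.0329
232 [ 0.514  -0.2766  0.0362] -0.0368
236 [ 0.5111 -0.2735  0.0362] -0.0411
240 [ 0.5082 -0.2704  0.0363] -0.0454
244 [ 0.5057 -0.2678  0.0381] -0.0489
248 [ 0.5032 -0.2651  0.0394] -0.0526
252 [ 0.4866 -0.248   0.0009] -0.0765
[ 0.59581336 -0.35982889  0.30968199]
```

Call:
apply_moves(moves=[[-0.015,0.015,0.25,0,0,0],[-0.015,0.015,0.5,0,0,0],[-0.015,0.015,0.65,0,0,0],[-0.015,0.015,0.735,0,0,0],[-0.015,0.015,0.735,0,0,0]])

```text
time_s: 4.68
tcp_pos: [0.5368, -0.3013, 0.0034]
eef_rot: [179.9, 0.0, -46.7]
contact_force: [1.0, 0.4, -0.0]
gripper_width: 0.0874
```

Call:
apply_moves(moves=[[0,0,0,0,0,0],[0,0,0,0,0,0],[0,0,0,0,0,0],[0,0,0,0,0,0],[0,0,0,0,0,0],[0,0,0,0,0,0]], hand=1, grip_force=45)

```text
time_s: 5.42
tcp_pos: [0.5368, -0.3013, 0.0034]
eef_rot: [179.9, 0.0, -46.7]
contact_force: [-0.4, -0.5, -0.2]
gripper_width: 0.0335
```

Call:
apply_moves(moves=[[0,0,0,0,0,0],[0,0,0,0,0,0],[0,0,-0.1,0,0,0],[0,0,-0.3,0,0,0],[0,0,-0.55,0,0,0],[0,0,-0.7,0,0,0],[0,0,-0.7,0,0,0]])

```text
time_s: 6.3
tcp_pos: [0.5379, -0.3014, 0.1452]
eef_rot: [-179.9, -0.1, -46.7]
contact_force: [0.3, 0.3, -5.7]
gripper_width: 0.0306
```

```bash
python3 -c "
from h import *
st(); goto(.44,-.11,.16,0);goto(.48,.10,.16,1.8);goto(.5138,.3137,.16,1.8)"; python3 snap.py c2
```

```text
{'time_s': 6.3, 'joints': [-11.1145, 18.5892, -13.4446, 0.0517, -57.8153, 54.3533], 'tcp_pos': [0.5379, -0.3014, 0.1452], 'eef_rot': [-179.9477, -0.1482, -46.7337], 'contact_force': [0.3085, 0.3293, -5.689], 'gripper_width': 0.0306}
move [-1.0321, -0.2998, -0.0763, 0.0001, -0.0018, -0.5193] rows>= 5
move [-1.6596, -1.1651, -0.0771, 0.0002, -0.0018, -0.5393] rows>= 7
move [-2.3218, -2.0205, -0.0781, 0.0002, -0.0018, -0.5393] rows>= 10
{'time_s': 6.3, 'joints': [-11.1145, 18.5892, -13.4446, 0.0517, -57.8153, 54.3533], 'tcp_pos': [0.5379, -0.3014, 0.1452], 'eef_rot': [-179.9477, -0.1482, -46.7337], 'contact_force': [0.3085, 0.3293, -5.689], 'gripper_width': 0.0306}
```

View pics/c2.png

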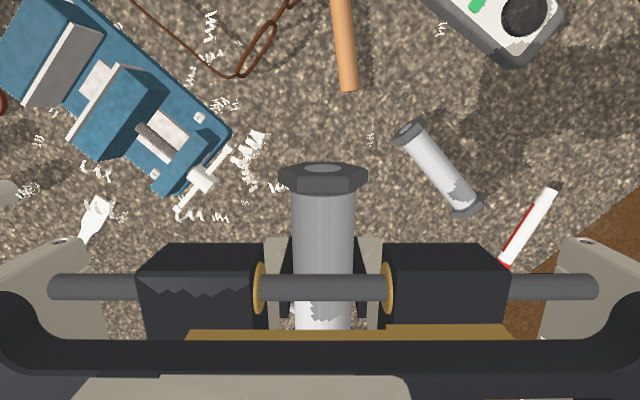

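The 32 mm mandrel is held (5.7 N, width 31 mm). Checking where it sits lengthwise in the hand.

```bash
cat > inhand.py <<'E'
from h import *
import sys,pickle
n=sys.argv[1]; u=int(sys.argv[2]) if len(sys.argv)>2 else 323
i,s=pickle.load(open(f'pics/{n}.pkl','rb')); C=cloud(i,np.load(f'pics/{n}.npy')); g=cv2.imread(f'pics/{n}.png')
R=Ro.from_euler('xyz',s['eef_rot'],degrees=True)
for v in range(130,260,3):
    q=R.inv().apply(C[v,u]-s['tcp_pos'])
    if q[2]<0.04: print(v,g[v,u].tolist(),q.round(4))
E
python3 inhand.py c2
```

```text
163 [73, 72, 74] [ 0.0523  0.0008 -0.0019]
166 [121, 124, 122] [ 0.0528  0.0008 -0.013 ]
169 [121, 123, 124] [ 0.0524  0.0007 -0.0188]
172 [83, 84, 83] [ 0.0526  0.0007 -0.0268]
175 [73, 75, 74] [ 0.0523  0.0007 -0.0314]
178 [89, 91, 91] [ 0.0519  0.0007 -0.0355]
181 [91, 91, 92] [ 0.0505  0.0007 -0.035 ]
184 [92, 93, 94] [ 0.0494  0.0007 -0.0361]
187 [91, 93, 95] [ 0.0478  0.0007 -0.0349]
190 [92, 92, 93] [ 0.0467  0.0007 -0.0357]
193 [79, 80, 83] [ 0.0451  0.0007 -0.0346]
196 [116, 117, 118] [ 0.0433  0.0007 -0.033 ]
199 [159, 161, 161] [ 0.0419  0.0007 -0.033 ]
202 [158, 160, 159] [ 0.0406  0.0007 -0.0332]
205 [157, 159, 159] [ 0.0385  0.0007 -0.031 ]
208 [158, 160, 160] [ 0.0375  0.0007 -0.0324]
211 [157, 158, 159] [ 0.0359  0.0007 -0.0317]
214 [158, 159, 160] [ 0.0346  0.0007 -0.032 ]
217 [157, 159, 159] [ 0.0335  0.0007 -0.0331]
220 [158, 159, 159] [ 0.0315  0.0007 -0.0316]
223 [157, 159, 159] [ 0.0302  0.0007 -0.0319]
226 [158, 159, 160] [ 0.0289  0.0007 -0.0324]
229 [157, 159, 160] [ 0.0276  0.0007 -0.0326]
232 [157, 160, 160] [ 0.0259  0.0007 -0.0321]
235 [156, 158, 159] [ 0.0243  0.0007 -0.032 ]
238 [155, 159, 159] [ 0.0226  0.0007 -0.0316]
241 [156, 160, 160] [ 0.0212  0.0007 -0.0318]
244 [157, 160, 161] [ 0.0194  0.0007 -0.0311]
247 [157, 160, 160] [ 0.0182  0.0007 -0.0317]
250 [155, 159, 160] [ 0.0169  0.0007 -0.0322]
253 [155, 158, 159] [ 0.0154  0.0007 -0.0324]
256 [156, 159, 160] [ 0.0138  0.0007 -0.0323]
259 [156, 159, 160] [ 0.0125  0.0007 -0.0328]
```

Centred within 0.5 mm. Carrying it to saddle 1, next to the red stop.

Call:
apply_moves(moves=[[-0.9,-0.65,-0.08,0,0,-0.54],[-0.9,-0.65,-0.08,0,0,-0.54],[-0.9,-0.65,-0.08,0,0,-0.54],[-0.9,-0.65,-0.08,0,0,-0.54],[-0.9,-0.65,-0.08,0,0,-0.54],[-0.9,-0.65,-0.08,0,0,-0.54],[-0.9,-0.65,-0.08,0,0,-0.54]])

```text
time_s: 7.22
tcp_pos: [0.5072, -0.0811, 0.1578]
eef_rot: [180.0, 0.2, 1.7]
contact_force: [0.5, -0.3, -5.6]
gripper_width: 0.0309
```

```bash
python3 -c "
from h import *
st(); goto(.5138,.3137,.16,1.8)"
```

```text
{'time_s': 7.225, 'joints': [12.8154, 8.8229, -24.8994, -0.0398, -56.4614, 78.8772], 'tcp_pos': [0.5072, -0.0811, 0.1578], 'eef_rot': [179.997, 0.1867, 1.6706], 'contact_force': [0.4874, -0.3317, -5.6173], 'gripper_width': 0.0309}
move [0.0905, -1.9722, -0.0116, 0.0, 0.0021, -0.0014] rows>= 7
```

Call:
apply_moves(moves=[[0.05,-1,0,0,0,0],[0.05,-1,0,0,0,0],[0.05,-1,0,0,0,0],[0.05,-1,0,0,0,0]])

```text
time_s: 7.72
tcp_pos: [0.5116, 0.1218, 0.1571]
eef_rot: [-180.0, 0.2, 1.7]
contact_force: [0.2, -0.8, -5.0]
gripper_width: 0.0308
```

```bash
python3 -c "
from h import *
goto(.5138,.3137,.13,1.8)"
```

```text
move [0.04, -0.9589, 0.1352, -0.0, 0.0023, -0.0012] rows>= 4
```

Call:
apply_moves(moves=[[0.04,-0.96,0.135,0,0.002,-0.001],[0.04,-0.96,0.135,0,0.002,-0.001],[0.04,-0.96,0.135,0,0.002,-0.001],[0.04,-0.96,0.135,0,0.002,-0.001],[0.04,-0.96,0.135,0,0.002,-0.001],[0.04,-0.96,0.135,0,0.002,-0.001]])

```text
time_s: 8.48
tcp_pos: [0.5139, 0.3122, 0.1299]
eef_rot: [180.0, 0.1, 1.7]
contact_force: [-0.7, -0.4, -4.5]
gripper_width: 0.0312
```

```bash
python3 snap.py p1; python3 -c "
from h import *
goto(.5138,.3137,.046,1.8)"
```

```text
{'time_s': 8.475, 'joints': [49.8702, 18.2247, -16.2258, -0.0238, -55.6178, 41.812], 'tcp_pos': [0.5139, 0.3122, 0.1299], 'eef_rot': [179.9622, 0.0602, 1.6688], 'contact_force': [-0.7469, -0.4, -4.486], 'gripper_width': 0.0312}
move [-0.0006, -0.007, 0.4209, 0.0001, 0.0004, -0.0015] rows>= 2
```

View pics/p1.png

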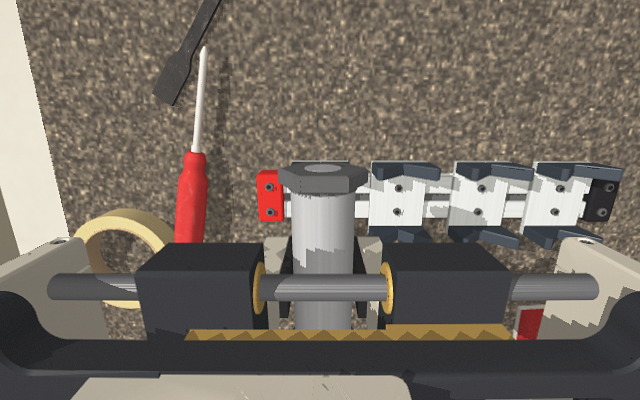

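The red stop is at (270,195), with the mandrel over saddle 1. As a cross-check I'll re-measure saddles 2–4 from this view's screws.

```bash
python3 - <<'E'
from h import *
import pickle
i,s=pickle.load(open("pics/p1.pkl","rb"))
for a in ([[398,188],[399,212]],[[476,188],[477,211]],[[557,187],[555,212]]):
    a=np.array(a,float); print(onplane(i,a[:,0],a[:,1],.026).mean(0).round(4))
a=np.array([[269,187],[270,211.]]); print(onplane(i,a[:,0],a[:,1],.025).mean(0).round(4))
E
```

```text
[0.5146 0.2419 0.026 ]
[0.5172 0.1701 0.026 ]
[0.5193 0.096  0.026 ]
[0.5118 0.3602 0.025 ]
```

Consistent within 2 mm. Lowering slowly.

Call:
apply_moves(moves=[[0,-0.005,0.15,0,0,0],[0,-0.005,0.3,0,0,0],[0,-0.005,0.36,0,0,0],[0,-0.005,0.4,0,0,0],[0,-0.005,0.41,0,0,0],[0,-0.005,0.42,0,0,0],[0,-0.005,0.425,0,0,0],[0,-0.005,0.425,0,0,0]])

```text
time_s: 9.52
tcp_pos: [0.514, 0.3134, 0.0455]
eef_rot: [-180.0, 0.0, 1.7]
contact_force: [-0.1, -0.6, -4.9]
gripper_width: 0.0312
```

Call:
apply_moves(moves=[[0,0,0.004,0,0,0],[0,0,0.008,0,0,0],[0,0,0.008,0,0,0]])

```text
time_s: 9.9
tcp_pos: [0.5143, 0.314, 0.0443]
eef_rot: [-179.9, -0.0, 1.7]
contact_force: [-0.4, 0.8, -2.3]
gripper_width: 0.0312
```

Call:
apply_moves(moves=[[0,0,0,0,0,0],[0,0,0,0,0,0],[0,0,0,0,0,0],[0,0,0,0,0,0]], hand=-0.14)

```text
time_s: 10.4
tcp_pos: [0.5144, 0.314, 0.0444]
eef_rot: [-179.9, -0.0, 1.7]
contact_force: [0.3, -0.5, 0.2]
gripper_width: 0.0499
```

Call:
apply_moves(moves=[[0,0,-0.15,0,0,0],[0,0,-0.4,0,0,0],[0,0,-0.7,0,0,0],[0,0,-0.7,0,0,0]])

```text
time_s: 10.9
tcp_pos: [0.5167, 0.3158, 0.1902]
eef_rot: [-179.6, -0.5, 1.7]
contact_force: [0.7, -1.2, -0.6]
gripper_width: 0.0501
```

```bash
python3 snap.py p1b; python3 snap.py p1s side; python3 -c "
from h import *
goto(.49,.10,.18,0);goto(.469,-.396,.15,-4.5)
import cv2; p=cv2.imread('pics/p1s.png');cv2.imwrite('pics/z5.png',cv2.resize(p[125:225,195:335],None,fx=5,fy=5,interpolation=2))"
```

```text
{'time_s': 10.9, 'joints': [49.9442, 15.1652, -11.9805, 0.0862, -62.2225, 41.7474], 'tcp_pos': [0.5167, 0.3158, 0.1902], 'eef_rot': [-179.5797, -0.4779, 1.7296], 'contact_force': [0.7107, -1.1924, -0.5617], 'gripper_width': 0.0501}
{'time_s': 10.95, 'joints': [49.9453, 15.299, -12.1801, 0.0064, -62.1405, 41.7444], 'tcp_pos': [0.5153, 0.3148, 0.1871], 'eef_rot': [-179.72, -0.2574, 1.692], 'contact_force': [0.3248, 0.1499, -2.0543], 'gripper_width': 0.0501}
move [-0.1532, 1.066, 0.0227, -0.0017, -0.0011, 0.0186] rows>= 4
move [-0.3309, 3.5423, 0.1659, -0.0017, -0.001, 0.0686] rows>= 12
```

View pics/p1b.png

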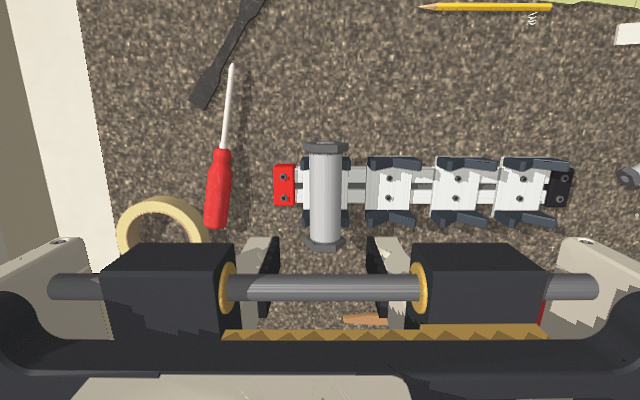

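View pics/z5.png

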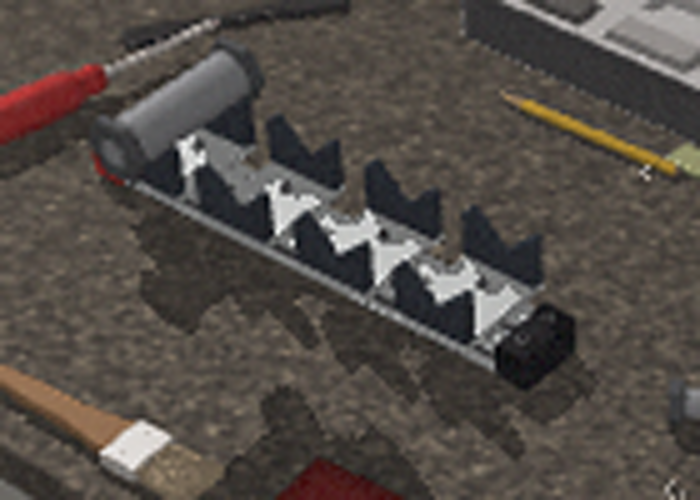

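The 32 mm mandrel is seated next to red (wrist view 325,195). Next, the 25 mm one.

Call:
apply_moves(moves=[[-0.1,1,0.02,0,0,0.02],[-0.1,1,0.02,0,0,0.02],[-0.1,1,0.02,0,0,0.02],[-0.1,1,0.02,0,0,0.02]], hand=-1)

```text
time_s: 11.5
tcp_pos: [0.4986, 0.1101, 0.1792]
eef_rot: [-179.9, 0.1, -0.3]
contact_force: [-0.2, 0.2, 0.3]
gripper_width: 0.0837
```

Call:
apply_moves(moves=[[-0.1,1,0,0,0,0.02],[-0.1,1,0,0,0,0.02],[-0.1,1,0,0,0,0.02],[-0.1,1,0,0,0,0.02]])

```text
time_s: 12.0
tcp_pos: [0.4764, -0.0922, 0.1779]
eef_rot: [-180.0, 0.2, -2.2]
contact_force: [0.3, 0.2, 0.5]
gripper_width: 0.0877
```

Call:
apply_moves(moves=[[-0.05,1,0,0,0,0.02],[-0.05,1,0,0,0,0.02],[-0.05,1,0,0,0,0.02],[-0.05,1,0,0,0,0.02]])

```text
time_s: 12.5
tcp_pos: [0.4581, -0.2939, 0.1764]
eef_rot: [-179.9, 0.3, -4.2]
contact_force: [0.2, 0.4, 0.4]
gripper_width: 0.0875
```

```bash
python3 -c "
from h import *
st();goto(.468,-.396,.15,-4.5)"
```

```text
{'time_s': 12.5, 'joints': [-12.059, 10.7339, -19.7852, -0.0157, -59.7879, 97.8511], 'tcp_pos': [0.4581, -0.2939, 0.1764], 'eef_rot': [-179.9446, 0.3022, -4.2157], 'contact_force': [0.1624, 0.3653, 0.4264], 'gripper_width': 0.0875}
move [0.0877, 0.5056, 0.1309, -0.0006, 0.0034, 0.0032] rows>= 2
```

Call:
apply_moves(moves=[[0.085,0.505,0.13,0,0.003,0.003],[0.085,0.505,0.13,0,0.003,0.003],[0.085,0.505,0.13,0,0.003,0.003],[0.085,0.505,0.13,0,0.003,0.003]])

```text
time_s: 13.0
tcp_pos: [0.4677, -0.3949, 0.1493]
eef_rot: [-179.9, 0.1, -4.5]
contact_force: [0.2, -0.8, 1.0]
gripper_width: 0.0875
```

```bash
python3 snap.py d1; cat > prof.py <<'E'
# rod under the fingers: near-vertical in the wrist view; edges by row, ends by column, depth in tool frame
from h import *
import sys,pickle
n=sys.argv[1]; u=int(sys.argv[2]); v0=int(sys.argv[3]); z=float(sys.argv[4])
i,s=pickle.load(open(f'pics/{n}.pkl','rb')); p=cv2.imread(f'pics/{n}.png'); g=cv2.cvtColor(p,cv2.COLOR_BGR2GRAY)
R=Ro.from_euler('xyz',s['eef_rot'],degrees=True); hsv=cv2.cvtColor(p,cv2.COLOR_BGR2HSV)
m=(hsv[...,1]<40)&(hsv[...,2]>140)
def run(a,k):
    lo=hi=k
    while a[lo-1]: lo-=1
    while a[hi+1]: hi+=1
    return lo,hi
tl=lambda P:R.inv().apply(P-s['tcp_pos'])
lo,hi=run(m[:,u],v0); print("ends rows",lo,hi)
dia=2*(float(sys.argv[5]))
E=tl(onplane(i,[u,u],[lo-.5,hi+.5],z+dia/2)); print("rod ends tool x",E[:,0].round(4),"mid",E[:,0].mean().round(4),"len",(E[0,0]-E[1,0]).round(4))
M=[];
for v in range(lo+8,hi-8,6):
    a,b=run(m[v],u); M.append([(a+b)/2,v,b-a+1])
M=np.array(M); A=tl(onplane(i,M[:,0],M[:,1],z)); print("axis y in tool",A[:,1].round(4),"width px",M[:,2]); k=np.polyfit(A[:,0],A[:,1],1); print("y at mid",np.polyval(k,E[:,0].mean()).round(4),"angle deg",np.degrees(np.arctan(k[0])).round(2))
E
python3 prof.py d1 325 190 .0155 .0125
```

```text
{'time_s': 13.0, 'joints': [-21.9529, 18.1628, -13.4346, -0.0678, -58.5371, 107.515], 'tcp_pos': [0.4677, -0.3949, 0.1493], 'eef_rot': [-179.9044, 0.111, -4.4732], 'contact_force': [0.157, -0.8483, 1.0418], 'gripper_width': 0.0875}
ends rows 145 231
rod ends tool x [ 0.0473 -0.0396] mid 0.0039 len 0.087
axis y in tool [-0.0009 -0.0009 -0.0009 -0.0009 -0.0009 -0.0009 -0.0009 -0.0009 -0.0004
 -0.0004 -0.0004 -0.0004] width px [21. 21. 21. 21. 21. 21. 21. 21. 20. 20. 20. 20.]
y at mid -0.0007 angle deg -0.45
```

View pics/d1.png

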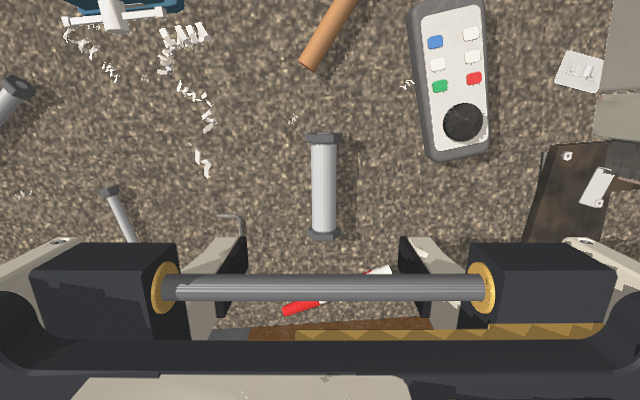

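The rod is centred at (324,187). Shift +4 mm along tool x, then go down.

Call:
apply_moves(moves=[[0.02,-0.003,0.25,0,0,0],[0.02,-0.003,0.5,0,0,0],[0.02,-0.003,0.65,0,0,0],[0.02,-0.003,0.73,0,0,0],[0.02,-0.003,0.73,0,0,0]])

```text
time_s: 13.68
tcp_pos: [0.4719, -0.3934, 0.0037]
eef_rot: [-179.9, 0.1, -4.4]
contact_force: [-0.2, 0.4, -0.2]
gripper_width: 0.0877
```

Call:
apply_moves(moves=[[0,0,0,0,0,0],[0,0,0,0,0,0],[0,0,0,0,0,0],[0,0,0,0,0,0],[0,0,0,0,0,0],[0,0,0,0,0,0],[0,0,0,0,0,0]], hand=1)

```text
time_s: 14.55
tcp_pos: [0.472, -0.3937, 0.0038]
eef_rot: [-179.9, 0.1, -4.4]
contact_force: [0.1, -0.9, 0.2]
gripper_width: 0.0237
```

Call:
apply_moves(moves=[[0,0,0,0,0,0],[0,0,-0.1,0,0,0],[0,0,-0.3,0,0,0],[0,0,-0.55,0,0,0],[0,0,-0.75,0,0,0],[0,0,-0.75,0,0,0]])

```text
time_s: 15.3
tcp_pos: [0.4739, -0.3946, 0.1572]
eef_rot: [179.9, -0.2, -4.3]
contact_force: [0.5, -0.6, -4.4]
gripper_width: 0.0238
```

```bash
python3 snap.py d2; python3 inhand.py d2 | head -12; python3 -c "
from h import *
goto(.5153,.2427,.14,1.8)"
```

```text
{'time_s': 15.3, 'joints': [-21.6695, 17.9591, -12.6098, -0.0197, -59.2071, 107.3454], 'tcp_pos': [0.4739, -0.3946, 0.1572], 'eef_rot': [179.9494, -0.2188, -4.3341], 'contact_force': [0.456, -0.6413, -4.4296], 'gripper_width': 0.0238}
163 [143, 146, 145] [ 0.0527  0.001  -0.0072]
166 [141, 143, 144] [ 0.0526  0.001  -0.0148]
169 [74, 73, 74] [ 0.0524  0.001  -0.0215]
172 [114, 117, 118] [ 0.0523  0.001  -0.0277]
175 [117, 119, 119] [ 0.0509  0.001  -0.0275]
178 [114, 113, 115] [ 0.0495  0.001  -0.0275]
181 [113, 114, 116] [ 0.0483  0.001  -0.028 ]
184 [114, 115, 117] [ 0.0468  0.001  -0.0274]
187 [88, 89, 90] [ 0.0456  0.001  -0.0282]
190 [133, 134, 136] [ 0.0435  0.001  -0.0258]
193 [201, 205, 206] [ 0.0419  0.001  -0.0251]
196 [200, 203, 204] [ 0.0404  0.001  -0.0249]
move [-0.0297, -3.1891, 0.077, -0.0007, -0.0003, -0.0685] rows>= 11
```

View pics/d2.png

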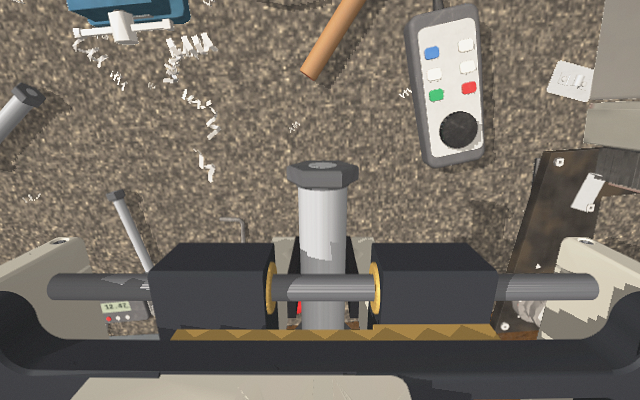

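Call:
apply_moves(moves=[[0,-1,0,0,0,-0.02],[0,-1,0,0,0,-0.04],[0,-1,0,0,0,-0.068],[0,-1,0,0,0,-0.068]])

```text
time_s: 15.85
tcp_pos: [0.4867, -0.191, 0.1533]
eef_rot: [-179.9, 0.1, 2.0]
contact_force: [0.0, -0.5, -2.6]
gripper_width: 0.024
```

Call:
apply_moves(moves=[[0,-1,0,0,0,0],[0,-1,0,0,0,0],[0,-1,0,0,0,0],[0,-1,0,0,0,0]])

```text
time_s: 16.35
tcp_pos: [0.4789, 0.0112, 0.1526]
eef_rot: [-179.9, 0.2, 2.1]
contact_force: [-0.7, -0.6, -2.2]
gripper_width: 0.0239
```

```bash
python3 -c "
from h import *
st();goto(.5153,.2427,.14,1.8)"
```

```text
{'time_s': 16.35, 'joints': [24.7734, 5.8683, -29.1443, -0.2425, -55.1673, 67.4802], 'tcp_pos': [0.4789, 0.0112, 0.1526], 'eef_rot': [-179.8856, 0.2425, 2.115], 'contact_force': [-0.7129, -0.5906, -2.1661], 'gripper_width': 0.0239}
move [0.2247, -1.1497, 0.0641, -0.0013, 0.0027, 0.0035] rows>= 4
```

Call:
apply_moves(moves=[[0.22,-1,0.06,-0.001,0.003,0.003],[0.22,-1,0.06,-0.001,0.003,0.003],[0.22,-1,0.06,-0.001,0.003,0.003],[0.22,-1,0.06,-0.001,0.003,0.003],[0.22,-1,0.06,-0.001,0.003,0.003]])

```text
time_s: 16.98
tcp_pos: [0.5151, 0.2128, 0.139]
eef_rot: [179.9, 0.1, 1.9]
contact_force: [-1.3, -0.4, -3.8]
gripper_width: 0.0242
```

```bash
python3 -c "
from h import *
st();goto(.5153,.243,.09,1.8)"
```

```text
{'time_s': 16.975, 'joints': [42.5639, 13.89, -21.0783, -0.0186, -55.1766, 49.329], 'tcp_pos': [0.5151, 0.2128, 0.139], 'eef_rot': [179.9171, 0.1199, 1.8822], 'contact_force': [-1.2877, -0.4104, -3.8439], 'gripper_width': 0.0242}
move [0.0064, -0.1513, 0.2449, 0.0009, 0.0013, 0.0009] rows>= 1
```

Call:
apply_moves(moves=[[0.005,-0.15,0,0.001,0.001,0],[0.005,-0.15,0.1,0.001,0.001,0],[0.005,-0.15,0.25,0.001,0.001,0],[0.005,-0.15,0.35,0.001,0.001,0],[0.005,-0.15,0.42,0.001,0.001,0],[0.005,-0.15,0.45,0.001,0.001,0],[0.005,-0.15,0.46,0.001,0.001,0],[0.005,-0.15,0.47,0.001,0.001,0],[0.005,-0.15,0.475,0.001,0.001,0],[0.005,-0.15,0.475,0.001,0.001,0]])

```text
time_s: 18.23
tcp_pos: [0.5152, 0.243, 0.0444]
eef_rot: [-180.0, -0.0, 1.9]
contact_force: [-0.8, 0.5, -2.6]
gripper_width: 0.0239
```

Call:
apply_moves(moves=[[0,0,0.004,0,0,0],[0,0,0.008,0,0,0],[0,0,0.008,0,0,0]])

```text
time_s: 18.6
tcp_pos: [0.5156, 0.2437, 0.0434]
eef_rot: [-179.9, -0.1, 1.9]
contact_force: [-1.6, 1.3, 3.8]
gripper_width: 0.024
```

Call:
apply_moves(moves=[[0,0,0,0,0,0],[0,0,0,0,0,0],[0,0,0,0,0,0],[0,0,0,0,0,0]], hand=0.07)

```text
time_s: 19.1
tcp_pos: [0.5156, 0.2435, 0.0433]
eef_rot: [-179.9, -0.1, 1.9]
contact_force: [0.0, -0.1, -0.4]
gripper_width: 0.0407
```

Call:
apply_moves(moves=[[0,0,-0.15,0,0,0],[0,0,-0.4,0,0,0],[0,0,-0.7,0,0,0],[0,0,-0.7,0,0,0]])

```text
time_s: 19.6
tcp_pos: [0.5179, 0.245, 0.1888]
eef_rot: [-179.6, -0.5, 2.0]
contact_force: [0.3, 1.3, -0.6]
gripper_width: 0.0405
```

```bash
python3 snap.py p2b;  python3 -c "
from h import *
goto(.5615,-.076,.15,-55.85)"
```

```text
{'time_s': 19.6, 'joints': [44.9183, 12.2244, -16.1297, 0.0689, -61.0068, 47.0008], 'tcp_pos': [0.5179, 0.245, 0.1888], 'eef_rot': [-179.6085, -0.5087, 1.9505], 'contact_force': [0.305, 1.2788, -0.643], 'gripper_width': 0.0405}
move [0.1711, 1.6078, 0.1726, -0.0043, -0.0014, 0.6418] rows>= 6
```

View pics/p2b.png

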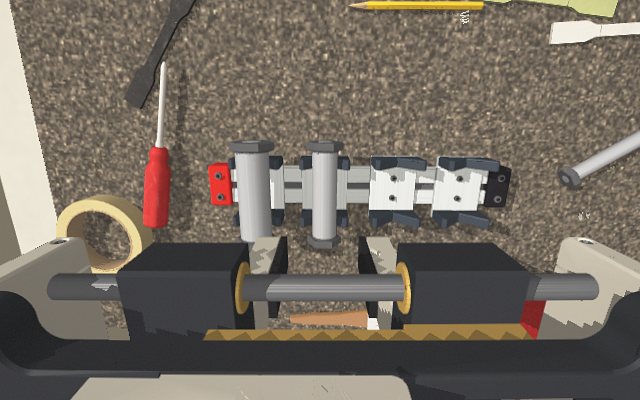

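Both the 32 at (254,190) and the 25 at (323,195) are lying in their notches. Next, the 16 mm.

Call:
apply_moves(moves=[[0.08,0.8,0.05,0,0,0.1],[0.08,0.8,0.05,0,0,0.2],[0.08,0.8,0.05,0,0,0.3],[0.08,0.8,0.05,0,0,0.4],[0.08,0.8,0.05,0,0,0.4]], hand=-1)

```text
time_s: 20.27
tcp_pos: [0.5372, 0.084, 0.1742]
eef_rot: [-179.7, -0.0, -34.1]
contact_force: [-0.6, 0.1, -0.3]
gripper_width: 0.0843
```

```bash
python3 -c "
from h import *
goto(.5615,-.076,.15,-55.85)"
```

```text
move [0.5489, 0.5951, 0.1178, -0.0033, 0.0005, 0.2417] rows>= 3
```

Call:
apply_moves(moves=[[0.55,0.595,0.12,-0.003,0,0.242],[0.55,0.595,0.12,-0.003,0,0.242],[0.55,0.595,0.12,-0.003,0,0.242],[0.55,0.595,0.12,-0.003,0,0.242],[0.55,0.595,0.12,-0.003,0,0.242]])

```text
time_s: 20.9
tcp_pos: [0.5615, -0.0757, 0.1491]
eef_rot: [180.0, 0.1, -55.7]
contact_force: [0.1, -0.3, -0.8]
gripper_width: 0.0875
```

```bash
python3 snap.py a1; python3 prof.py a1 325 190 .011 .008
```

```text
{'time_s': 20.9, 'joints': [12.0692, 14.0991, -19.2633, -0.0718, -56.6884, 22.2341], 'tcp_pos': [0.5615, -0.0757, 0.1491], 'eef_rot': [179.9756, 0.0747, -55.7362], 'contact_force': [0.0769, -0.3065, -0.7829], 'gripper_width': 0.0875}
ends rows 147 231
rod ends tool x [ 0.045  -0.0429] mid 0.0011 len 0.0878
axis y in tool [-0.0006 -0.0006 -0.0006 -0.0006 -0.0006 -0.0007 -0.0007 -0.0007 -0.0012
 -0.0002 -0.0002 -0.0002] width px [14. 14. 14. 14. 14. 14. 14. 14. 13. 13. 13. 13.]
y at mid -0.0006 angle deg -0.31
```

View pics/a1.png

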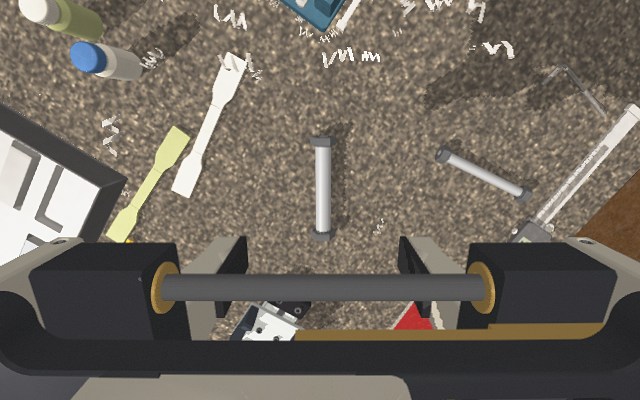

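Call:
apply_moves(moves=[[0.006,-0.003,0.25,0,0,0],[0.006,-0.003,0.5,0,0,0],[0.006,-0.003,0.65,0,0,0],[0.006,-0.003,0.73,0,0,0],[0.006,-0.003,0.73,0,0,0]])

```text
time_s: 21.58
tcp_pos: [0.5625, -0.075, 0.0029]
eef_rot: [179.9, 0.1, -55.6]
contact_force: [0.7, 0.4, 1.0]
gripper_width: 0.0877
```

Call:
apply_moves(moves=[[0,0,0,0,0,0],[0,0,0,0,0,0],[0,0,0,0,0,0],[0,0,0,0,0,0],[0,0,0,0,0,0],[0,0,0,0,0,0],[0,0,0,0,0,0],[0,0,0,0,0,0]], hand=1, grip_force=30)

```text
time_s: 22.58
tcp_pos: [0.5623, -0.0752, 0.0029]
eef_rot: [179.9, 0.1, -55.6]
contact_force: [-1.0, -0.3, 1.0]
gripper_width: 0.0146
```

Call:
apply_moves(moves=[[0,0,0,0,0,0],[0,0,-0.1,0,0,0],[0,0,-0.3,0,0,0],[0,0,-0.55,0,0,0],[0,0,-0.75,0,0,0],[0,0,-0.75,0,0,0]])

```text
time_s: 23.32
tcp_pos: [0.5647, -0.075, 0.1563]
eef_rot: [-179.8, -0.1, -55.6]
contact_force: [-0.2, 0.2, -2.0]
gripper_width: 0.0147
```

```bash
python3 snap.py a2; python3 inhand.py a2 | head -14; python3 -c "
from h import *
goto(.5174,.169,.14,1.8)"
```

```text
{'time_s': 23.325, 'joints': [12.0951, 13.8049, -18.6209, -0.0318, -57.3316, 22.3263], 'tcp_pos': [0.5647, -0.075, 0.1563], 'eef_rot': [-179.7653, -0.0673, -55.5958], 'contact_force': [-0.1976, 0.191, -2.0333], 'gripper_width': 0.0147}
160 [89, 90, 90] [ 0.0539  0.0007 -0.0017]
163 [113, 114, 115] [ 0.0541  0.0007 -0.0115]
166 [78, 80, 81] [ 0.0538  0.0007 -0.0184]
169 [86, 88, 88] [ 0.0526  0.0007 -0.0192]
172 [84, 84, 85] [ 0.0511  0.0007 -0.0192]
175 [87, 88, 87] [ 0.0499  0.0007 -0.0201]
178 [89, 88, 90] [ 0.0486  0.0007 -0.0207]
181 [80, 81, 81] [ 0.0467  0.0007 -0.0188]
184 [98, 100, 101] [ 0.045   0.0007 -0.018 ]
187 [147, 149, 151] [ 0.0432  0.0007 -0.0167]
190 [145, 146, 148] [ 0.0418  0.0007 -0.0172]
193 [147, 148, 151] [ 0.0397  0.0007 -0.0151]
196 [148, 148, 151] [ 0.0387  0.0007 -0.0172]
199 [147, 148, 150] [ 0.0372  0.0007 -0.0172]
move [-1.136, -0.4996, 0.0718, -0.0009, 0.0002, -0.6381] rows>= 6
```

Call:
apply_moves(moves=[[-0.95,-0.42,0,0,0,-0.12],[-0.95,-0.42,0,0,0,-0.24],[-0.95,-0.42,0,0,0,-0.36],[-0.95,-0.42,0,0,0,-0.48],[-0.95,-0.42,0,0,0,-0.6],[-0.95,-0.42,0,0,0,-0.638],[-0.95,-0.42,0,0,0,-0.638]])

```text
time_s: 24.25
tcp_pos: [0.5243, 0.129, 0.1526]
eef_rot: [-180.0, 0.1, 1.8]
contact_force: [0.2, -1.0, -2.2]
gripper_width: 0.0149
```

```bash
python3 -c "
from h import *
st();goto(.5174,.169,.14,1.8)"
```

```text
{'time_s': 24.25, 'joints': [34.5704, 11.5236, -22.2005, -0.0986, -56.3818, 57.2412], 'tcp_pos': [0.5243, 0.129, 0.1526], 'eef_rot': [-179.9884, 0.1334, 1.757], 'contact_force': [0.1624, -1.0372, -2.2484], 'gripper_width': 0.0149}
move [-0.028, -0.201, 0.063, -0.0001, 0.0015, -0.0005] rows>= 1
```

Call:
apply_moves(moves=[[-0.03,-0.2,0,0,0.001,0],[-0.03,-0.2,0.1,0,0.001,0],[-0.03,-0.2,0.3,0,0.001,0],[-0.03,-0.2,0.42,0,0.001,0],[-0.03,-0.2,0.5,0,0.001,0],[-0.03,-0.2,0.53,0,0.001,0],[-0.03,-0.2,0.545,0,0.001,0],[-0.03,-0.2,0.55,0,0.001,0],[-0.03,-0.2,0.555,0,0.001,0],[-0.03,-0.2,0.555,0,0.001,0]])

```text
time_s: 25.5
tcp_pos: [0.5169, 0.1689, 0.042]
eef_rot: [-180.0, 0.0, 1.8]
contact_force: [0.1, 0.4, -2.2]
gripper_width: 0.0153
```

Call:
apply_moves(moves=[[0,0,0.005,0,0,0],[0,0,0.01,0,0,0],[0,0,0.01,0,0,0]])

```text
time_s: 25.88
tcp_pos: [0.5172, 0.1692, 0.0402]
eef_rot: [-179.9, -0.0, 1.8]
contact_force: [-0.3, 1.3, 0.7]
gripper_width: 0.015
```

Contact at the expected height. Release to about 31 mm opening.

Call:
apply_moves(moves=[[0,0,0,0,0,0],[0,0,0,0,0,0],[0,0,0,0,0,0],[0,0,0,0,0,0]], hand=0.3)

```text
time_s: 26.38
tcp_pos: [0.5172, 0.1691, 0.0402]
eef_rot: [-179.9, -0.0, 1.8]
contact_force: [-0.1, 0.6, -0.4]
gripper_width: 0.0304
```

Call:
apply_moves(moves=[[0,0,-0.15,0,0,0],[0,0,-0.4,0,0,0],[0,0,-0.7,0,0,0],[0,0,-0.7,0,0,0]])

```text
time_s: 26.88
tcp_pos: [0.5197, 0.1705, 0.1856]
eef_rot: [-179.7, -0.5, 1.8]
contact_force: [0.1, 0.2, -0.7]
gripper_width: 0.0306
```

```bash
python3 snap.py p3b;  python3 -c "
from h import *
goto(.433,-.182,.15,9.3)"
```

```text
{'time_s': 26.875, 'joints': [38.7168, 10.0, -19.433, 0.0479, -59.9848, 53.0618], 'tcp_pos': [0.5197, 0.1705, 0.1856], 'eef_rot': [-179.6835, -0.4903, 1.8009], 'contact_force': [0.072, 0.1937, -0.6972], 'gripper_width': 0.0306}
move [-0.4803, 1.7455, 0.1545, -0.0023, -0.003, -0.0837] rows>= 6
```

View pics/p3b.png

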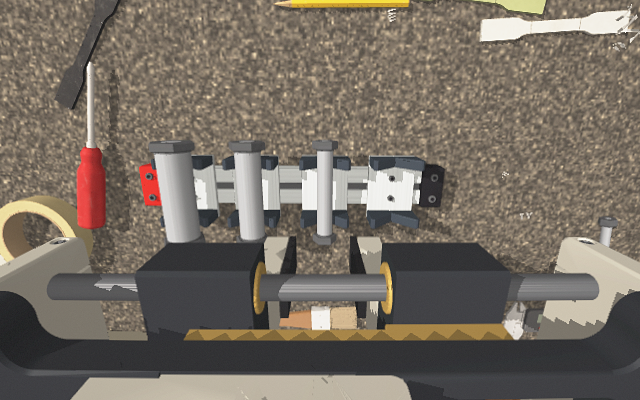

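The 16 mm mandrel is seated (325,190). Last one: the 10 mm.

Call:
apply_moves(moves=[[-0.24,0.87,0.05,0,0,-0.04],[-0.24,0.87,0.05,0,0,-0.08],[-0.24,0.87,0.05,0,0,-0.08],[-0.24,0.87,0.05,0,0,-0.08]], hand=-1)

```text
time_s: 27.42
tcp_pos: [0.4733, -0.0086, 0.1705]
eef_rot: [-179.8, -0.1, 8.7]
contact_force: [0.9, -0.7, 0.1]
gripper_width: 0.0651
```

```bash
python3 -c "
from h import *
goto(.433,-.182,.15,9.3)"
```

```text
move [-0.3309, 0.8267, 0.0992, -0.002, -0.0013, -0.0063] rows>= 3
```

Call:
apply_moves(moves=[[-0.33,0.825,0.1,-0.002,-0.001,-0.006],[-0.33,0.825,0.1,-0.002,-0.001,-0.006],[-0.33,0.825,0.1,-0.002,-0.001,-0.006],[-0.33,0.825,0.1,-0.002,-0.001,-0.006],[-0.33,0.825,0.1,-0.002,-0.001,-0.006],[-0.33,0.825,0.1,-0.002,-0.001,-0.006]])

```text
time_s: 28.18
tcp_pos: [0.4336, -0.1806, 0.1497]
eef_rot: [180.0, -0.0, 9.4]
contact_force: [0.3, 0.1, 0.1]
gripper_width: 0.0876
```

```bash
python3 snap.py b1; python3 prof.py b1 322 190 .008 .005
```

```text
{'time_s': 28.175, 'joints': [1.4835, 4.9743, -30.7082, -0.0019, -54.3057, 97.889], 'tcp_pos': [0.4336, -0.1806, 0.1497], 'eef_rot': [179.9999, -0.0119, 9.3714], 'contact_force': [0.3154, 0.0885, 0.0738], 'gripper_width': 0.0876}
ends rows 146 229
rod ends tool x [ 0.0445 -0.044 ] mid 0.0002 len 0.0884
axis y in tool [-0.0004 -0.0005 -0.0005 -0.0005 -0.0005 -0.0005 -0.0005 -0.0005 -0.0005
 -0.0005 -0.0005 -0.0005] width px [8. 8. 8. 8. 8. 8. 8. 8. 8. 8. 8. 8.]
y at mid -0.0005 angle deg 0.06
```

View pics/b1.png

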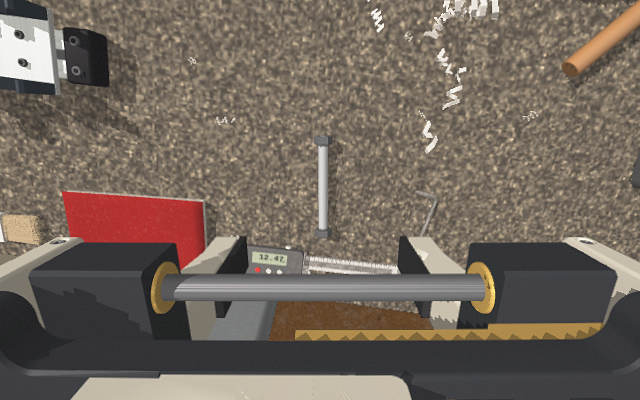

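Call:
apply_moves(moves=[[0,-0.003,0.25,0,0,0],[0,-0.003,0.5,0,0,0],[0,-0.003,0.65,0,0,0],[0,-0.003,0.72,0,0,0],[0,-0.003,0.735,0,0,0],[0,-0.003,0.735,0,0,0]])

```text
time_s: 28.98
tcp_pos: [0.4343, -0.1794, 0.0031]
eef_rot: [180.0, -0.1, 9.5]
contact_force: [0.6, -1.3, 0.6]
gripper_width: 0.0875
```

Call:
apply_moves(moves=[[0,0,0,0,0,0],[0,0,0,0,0,0],[0,0,0,0,0,0],[0,0,0,0,0,0],[0,0,0,0,0,0],[0,0,0,0,0,0],[0,0,0,0,0,0],[0,0,0,0,0,0]], hand=1)

```text
time_s: 29.98
tcp_pos: [0.4342, -0.1794, 0.0031]
eef_rot: [180.0, -0.0, 9.5]
contact_force: [-0.4, 0.5, -0.3]
gripper_width: 0.0134
```

Call:
apply_moves(moves=[[0,0,0,0,0,0],[0,0,-0.1,0,0,0],[0,0,-0.3,0,0,0],[0,0,-0.55,0,0,0],[0,0,-0.75,0,0,0],[0,0,-0.75,0,0,0]])

```text
time_s: 30.72
tcp_pos: [0.436, -0.1795, 0.1562]
eef_rot: [179.9, -0.4, 9.5]
contact_force: [0.1, -0.2, -0.9]
gripper_width: 0.0089
```

```bash
python3 snap.py b2; python3 inhand.py b2 | head -14; python3 -c "
from h import *
goto(.5194,.096,.14,1.8)"
```

```text
{'time_s': 30.725, 'joints': [1.6501, 4.4888, -30.2862, 0.0357, -54.8112, 97.8124], 'tcp_pos': [0.436, -0.1795, 0.1562], 'eef_rot': [179.9147, -0.406, 9.4832], 'contact_force': [0.113, -0.1557, -0.882], 'gripper_width': 0.0089}
160 [105, 110, 114] [0.0525 0.0009 0.0028]
163 [138, 140, 142] [ 0.0529  0.0009 -0.0092]
166 [124, 124, 124] [ 0.0522  0.0009 -0.0136]
169 [120, 121, 123] [ 0.0507  0.0009 -0.0135]
172 [120, 120, 122] [ 0.0492  0.0009 -0.0133]
175 [117, 119, 121] [ 0.0477  0.0009 -0.0133]
178 [113, 115, 116] [ 0.0462  0.0009 -0.0135]
181 [110, 110, 112] [ 0.0443  0.0009 -0.0118]
184 [206, 208, 212] [ 0.0422  0.0009 -0.0099]
187 [205, 206, 209] [ 0.0408  0.0009 -0.0105]
190 [203, 205, 208] [ 0.0391  0.0009 -0.0101]
193 [205, 207, 210] [ 0.0376  0.0009 -0.0102]
196 [203, 206, 209] [ 0.0361  0.0009 -0.0107]
199 [204, 206, 210] [ 0.0346  0.0009 -0.0109]
move [0.6436, -1.2883, 0.073, 0.0001, -0.0025, 0.085] rows>= 5
```

View pics/b2.png

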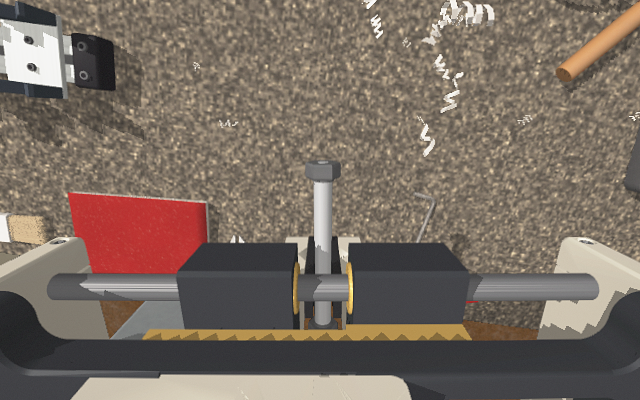

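Call:
apply_moves(moves=[[0.5,-1,0,0,-0.002,0.085],[0.5,-1,0,0,-0.002,0.085],[0.5,-1,0,0,-0.002,0.085],[0.5,-1,0,0,-0.002,0.085],[0.5,-1,0,0,-0.002,0.085],[0.5,-1,0,0,-0.002,0.085]])

```text
time_s: 31.52
tcp_pos: [0.4994, 0.034, 0.1531]
eef_rot: [179.9, 0.1, 1.8]
contact_force: [-0.7, -0.0, -1.0]
gripper_width: 0.0088
```

```bash
python3 -c "
from h import *
st();goto(.5194,.096,.0405,1.8)"
```

```text
{'time_s': 31.525, 'joints': [26.428, 7.8233, -26.8452, 0.0009, -55.4637, 65.3909], 'tcp_pos': [0.4994, 0.034, 0.1531], 'eef_rot': [179.9442, 0.1199, 1.8194], 'contact_force': [-0.6505, -0.0149, -1.0028], 'gripper_width': 0.0088}
move [0.1112, -0.3072, 0.5622, 0.0006, 0.0013, 0.0002] rows>= 3
```

Call:
apply_moves(moves=[[0.11,-0.305,0,0,0.001,0],[0.11,-0.305,0,0,0.001,0],[0.11,-0.305,0.15,0,0.001,0],[0.11,-0.305,0.3,0,0.001,0],[0.11,-0.305,0.42,0,0.001,0],[0.11,-0.305,0.5,0,0.001,0],[0.11,-0.305,0.53,0,0.001,0],[0.11,-0.305,0.55,0,0.001,0],[0.11,-0.305,0.555,0,0.001,0],[0.11,-0.305,0.56,0,0.001,0],[0.11,-0.305,0.56,0,0.001,0]])

```text
time_s: 32.9
tcp_pos: [0.5194, 0.0957, 0.0413]
eef_rot: [180.0, -0.0, 1.8]
contact_force: [-0.3, 1.0, -1.2]
gripper_width: 0.0087
```

Call:
apply_moves(moves=[[0,0,0.005,0,0,0],[0,0,0.01,0,0,0],[0,0,0.013,0,0,0],[0,0,0.013,0,0,0]])

```text
time_s: 33.4
tcp_pos: [0.5199, 0.0964, 0.0396]
eef_rot: [-180.0, -0.1, 1.9]
contact_force: [-3.5, 3.1, 7.1]
gripper_width: 0.0091
```

Call:
apply_moves(moves=[[0,0,0,0,0,0],[0,0,0,0,0,0],[0,0,0,0,0,0],[0,0,0,0,0,0]], hand=0.4)

```text
time_s: 33.9
tcp_pos: [0.5199, 0.0963, 0.0394]
eef_rot: [-180.0, -0.1, 1.9]
contact_force: [-0.1, 0.2, -0.8]
gripper_width: 0.0262
```

Call:
apply_moves(moves=[[0,0,-0.15,0,0,0],[0,0,-0.4,0,0,0],[0,0,-0.7,0,0,0],[0,0,-0.7,0,0,0]])

```text
time_s: 34.4
tcp_pos: [0.5225, 0.0974, 0.1846]
eef_rot: [-179.8, -0.6, 1.9]
contact_force: [-0.1, 0.6, -0.5]
gripper_width: 0.0263
```

Call:
apply_moves(moves=[[-0.35,-0.5,0,0,0,0],[-0.35,-0.5,0,0,0,0],[-0.35,-0.5,0,0,0,0],[-0.35,-0.5,0,0,0,0],[-0.35,-0.5,0,0,0,0]])

```text
time_s: 35.02
tcp_pos: [0.4495, 0.1942, 0.1838]
eef_rot: [-179.8, -0.5, 1.8]
contact_force: [-0.2, 0.1, -0.2]
gripper_width: 0.0264
```

```bash
python3 snap.py f1;python3 snap.py f1s side; python3 -c "
import cv2
p=cv2.imread('pics/f1.png');cv2.imwrite('pics/z6.png',cv2.resize(p[60:240,130:480],None,fx=2.2,fy=2.2,interpolation=2))
p=cv2.imread('pics/f1s.png');cv2.imwrite('pics/z7.png',cv2.resize(p[125:225,195:335],None,fx=5,fy=5,interpolation=2))"
```

```text
{'time_s': 35.025, 'joints': [46.6393, 4.5689, -26.2489, 0.2923, -58.6897, 45.0245], 'tcp_pos': [0.4495, 0.1942, 0.1838], 'eef_rot': [-179.8297, -0.5256, 1.8139], 'contact_force': [-0.2282, 0.0631, -0.2289], 'gripper_width': 0.0264}
{'time_s': 35.075, 'joints': [46.6222, 4.5675, -26.2451, 0.2912, -58.692, 45.0187], 'tcp_pos': [0.4496, 0.1941, 0.1838], 'eef_rot': [-179.8269, -0.527, 1.7903], 'contact_force': [0.2657, 0.3695, -0.3088], 'gripper_width': 0.0261}
```

View pics/z6.png

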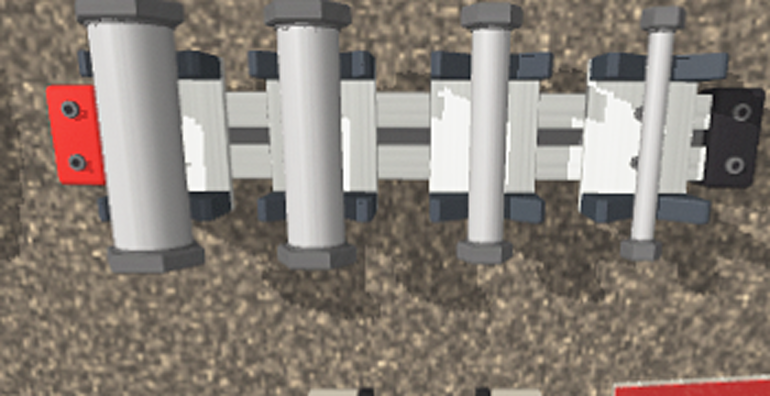

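View pics/z7.png

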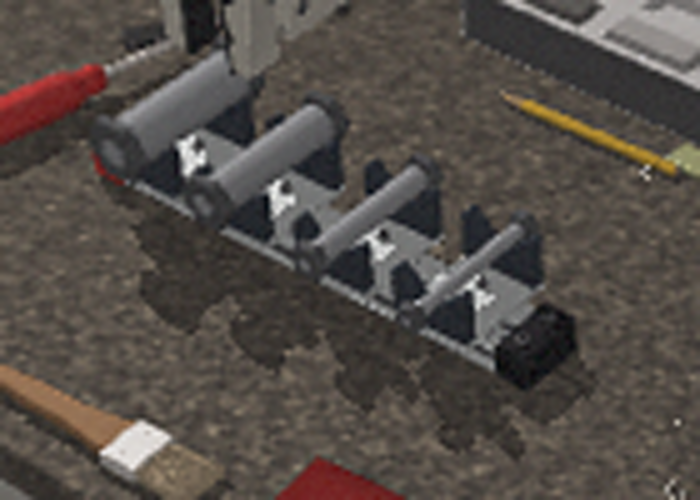

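All four are lying in the saddles. As a last check I'll get the rod-top heights and collar ends from the wrist depth.

```bash
python3 - <<'E'
from h import *
import pickle
i,s=pickle.load(open("pics/f1.pkl","rb")); C=cloud(i,np.load("pics/f1.npy"))
P=C.reshape(-1,3); P=P[~np.isnan(P[:,0])]
yaw=np.radians(1.8); ax=np.array([np.cos(yaw),np.sin(yaw)])
for n,d,cx,cy,h in [(32,.032,.5139,.3138,.0396),(25,.025,.5153,.2434,.0347),(16,.016,.5174,.169,.0283),(10,.010,.5195,.0958,.0241)]:
    q=P[:,:2]-[cx,cy]; a=q@ax; b=q@np.array([-ax[1],ax[0]])
    tops=[np.percentile(P[(abs(a-k)<.006)&(abs(b)<.012),2],90).round(4) for k in (-.04,-.015,0,.015,.04)]
    hi=(abs(b)<d/2+.003)&(P[:,2]>.02+h-.002); rows=a[hi&(abs(a)<.08)]
    k=hi&(abs(a)<.038); 
    print(n,"expected top",round(.02+h+d/2,4),"tops",tops,"x extent",np.percentile(rows,[.5,99.5]).round(4),"b of axis",np.mean(b[k]).round(4))
E
```

```text
32 expected top 0.0756 tops [np.float64(0.0767), np.float64(0.0764), np.float64(0.0763), np.float64(0.0764), np.float64(0.0774)] x extent [-0.0535  0.0517] b of axis -0.0047
25 expected top 0.0672 tops [np.float64(0.2958), np.float64(0.0679), np.float64(0.0681), np.float64(0.0679), np.float64(0.0691)] x extent [-0.051   0.0509] b of axis -0.0039
16 expected top 0.0563 tops [np.float64(0.2932), np.float64(0.0569), np.float64(0.057), np.float64(0.057), np.float64(0.0577)] x extent [-0.0715  0.0503] b of axis 0.0002
10 expected top 0.0491 tops [np.float64(0.0505), np.float64(0.0496), np.float64(0.0497), np.float64(0.0496), np.float64(0.0501)] x extent [-0.0523  0.0528] b of axis 0.0012
```

Heights match at both ends to about 1 mm (the ~0.29 values are the gripper hiding the view), and the rods are centred lengthwise. Handing in.

```bash
python3 -c "
from plant import r
print(r.close_job())"
```

```text
the job is handed in; nothing more can be done
None
```

I laid all four mandrels in the rack, in the order 32, 25, 16 and 10 mm from the red stop to the black end. The job was handed in at about 35 s, with the gripper empty and clear of everything.

- **Seating:** In the last depth check, the rod tops were within 0.4–0.9 mm of the seated heights from the middle to 15 mm either side of it. At the far notches they were within 2 mm, and the same held at the near notches of the 32 and 10 mm mandrels.
- **Collars:** The pictures show all collars outside the V-plates. The measured ends were about ±51–53 mm from the saddle middles, so the mandrels are centred lengthwise.
- **Checks that disagreed:**
    - The gripper hid the near notches of the 25 and 16 mm mandrels (readings of about 0.29 m). For those ends I relied on the picture and the level tops. The near-end reading of −71 mm for the 16 mm mandrel looks spoiled the same way.
    - The sideways offsets of 4–5 mm for the 32 and 25 mm mandrels are probably viewing bias, because those two lie off to one side of the camera's view.
    - Metal shavings spoiled one colour-mask measurement of the 32 mm mandrel, so I measured it again by hand before gripping.

The wrist force reading stayed under 10 N at the end of every move.

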